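# Set the depth stop of a capsule gauge to a setting block

### The arm

A 6-joint arm with a two-finger parallel gripper is mounted at the origin on the work surface. World frame = base frame: x ahead of the robot, y to its left, z up, the work surface at z = 0. Lengths are in m, angles in rad, forces in N, time in s.
With the tool pointing down it reaches from about 0.3 to 0.875 m from the base axis. Payload 6.4 kg.
Tool frame: the origin (TCP) lies at the very end of the fingers, on their centre line; the grasp point (between the pads) lies 19 mm behind it; z points along the fingers, y is the direction in which the jaws open and shut (so a half turn about z gives the same grasp; the last joint's range is limited). The gripper opens to 85 mm and grips with 20 to 120 N. Pads are 22 mm wide; open, the fingers measure 114 mm over their backs; the gripper's body (76 mm by 85 mm) begins 54 mm behind the grasp point. The pads swing forward as they close: fully open they stand 13 mm farther back than shut.
Start: joints at [-1.411, 0.181, 1.607, -0, 1.354, -0.206], TCP at [0.206, -0.537, 0.231] pointing down, gripper open.
Joint ranges: [-2.99, 2.99], [-0.89, 2.07], [0.3, 2.58], [-1.14, 4.28], [0, 2.63], [-3.12, 3.12]. Speed limits (rad/s): [2.57, 2.57, 3.01, 3.14, 3.14, 3.14].

### API

Orientations are given as a rotation vector (axis times angle).
In Python, from rig import arm, viewer, hand_in gives the robot as it stands. The module is installed in compiled form; this text tells all that it offers.
- The arm moves only by the tool arm_command, never from a script. Its argument "increments" is a list of rows, each a list of 3 entries, a list of its own where there are three numbers: the shift along the world's x, y, z each as a share of 0.8 m, from -1 to 1, then the turn, a rotation vector about the world's x, y, z each as a share of 0.5 rad, from -1 to 1, then the closure, from -1 (fully open) to 1 (shut). A call has 1 to 20 rows; each row is the pose to reach, as a shift and turn from the pose measured when the call began; what a row does not reach only later rows make up. A row lasts 1/10 s, in which the tool goes at most 50 mm and 8.59 degrees, less where a joint would pass 70% of its speed; a pose out of reach is approached as far as the arm can. A call with a number of a shift or a turn outside -1 to 1 is refused whole. A call with a gripper value outside its range is refused whole. The fingers move at their own pace and stop on an object; "force" is the grip in N (left out, the last holds). Time passes only in rows, so rows that repeat a pose let the fingers close. It gives the time, the measured TCP pose, the force and the opening at its end, in the units of the state.
- arm.state(): the state, without advancing time (a new reading comes with each control period).
- viewer.get_image(name): name is "scene" or "top"; returns a dict with "image" (384x512x3 uint8, red, green, blue), "fx", "fy", "cx", "cy" (pixels), "distortion" ([k1, k2, p1, p2, k3] as OpenCV has them; the pictures are not rectified), "T" (4x4, takes a point from camera to world coordinates). Camera axes: x right, y up, looking along -z (the intrinsics and any distortion apply to the point x, -y, -z); pixel columns grow to the right and rows downward; lengths in m; the calibration is good to about 2 mm. A picture is of the moment at which its call begins. There is no depth.
- hand_in(): hands the job in, once; it reports no verdict.
The state is a dict: "time": time; "joint_positions": joint angles; "qvel": joint speeds; "tau": joint torques, N m; "eef_pos": TCP position; "tool_rot": TCP orientation; "contact_force": force on the tool from outside, world axes, zero at the start; "wrist_torque": the same for the moment, N m; "gripper_width": finger opening in m.
Only numpy, scipy, OpenCV 4.12 (cv2) and the standard library are available. Lean on these libraries where they do the work, as an engineer would, in place of code of your own. Each camera call takes 0.05 s, during which the arm holds its last target.

### The job

Set the stop of the grey capsule-height gauge to the blue setting block: lay the block flat on the gauge's base and slide one end under the brass stop, then take the orange driver from its leaning stand and, with the driver only, turn the slotted stop screw clockwise until the stop just comes down onto the block, pinching it only lightly so that it still drags. Put the driver back fully home in its stand, then draw the block out from under the stop, without altering the setting, and leave it lying flat on the gauge's base, clear of the stop. Leave the other things on the table where they are.

Things in the scene. Friction and masses are not known exactly. Their poses are not given: they have to be found in the camera images.
- block_center (a point): Centre of the blue anodised setting block with a silver band round its middle, 120 mm long (its x), 30 mm wide (y), 40 mm tall (z), 0.39 kg; it starts lying flat on the table, 20 mm below this point. Both ends are alike.
- setting_block: The same setting block; origin at the centre of its underside.
- gauge_top (a point): Point on the top face of the gauge's grey base, 12 mm above the table, exactly under the screw's axis. x (level) points from the open front, where the block goes in, to the column at the back; z up. The base reaches from 140 mm before this point (-x) to 70 mm behind it, and 50 mm to either side (y).
- stop_face (a point): Centre of the underside of the brass stop foot, a 22 mm disc below the arm, on the screw; it starts 3 to 8 mm above the top of a setting block lying on the base (40 mm above gauge_top is touching). The foot is sprung: once it touches, each further mm the screw goes down adds 5 N; 1 to 2 mm is the light pinch wanted, over 2.5 mm is too tight.
- stop_foot: The whole moving stop, foot and screw together (for contact rules only); its origin has no use.
- stop_slot (a point): Centre of the floor of the slot in the screw's brass head, above the arm, on the upright screw axis. The slot is 11 mm wide, 15 mm deep, 36 mm long, open at both ends, runs along this frame's y, between two lugs each 12 mm wide on a 50 mm disc. It turns and sinks with the screw, 60 mm above the unpressed stop_face.
- stop_screw (a joint): Turn of the stop screw, rad; grows clockwise seen from above; -0.1 to 1.8, starts at 0 to 0.8. Very coarse thread: each radian clockwise lowers foot and head by 6 mm (foot meets block at 1.33, 1.5 to 1.65 is right). Steady friction of 0.12 N m; stays where it is left, but over 15 N of push straight down on its head also drives it down.
- driver_grip (a point): Point on the orange driver's axis to hold: the handle is 28 mm square (sides along x, y) and reaches 44 mm below to 36 mm above it. z runs up from blade to handle. 0.17 kg, centre of mass near the collar. Below the handle: brass collar 38 mm across, 6 mm thick (underside 50 mm below this point), 12 mm round shank.
- driver_tip (a point): Middle of the blade's end, 110 mm below driver_grip, same axes. The blade is 30 mm wide (along y), 5 mm thick (x), 18 mm high; half a turn about z makes no difference. Turning it takes up to 0.4 rad of play in the slot.
- driver: The same driver; origin on its axis at the underside of the collar.
- stand_mouth (a point): Mouth of the stand's sleeve on the axis of the driver when home, 68 mm above the table. z runs out along the sleeve, leaning 30 degrees from vertical to the stand's front, away from the robot; y is level. Cavity 62 mm deep; from the axis: 6 mm to -x (low side, on which the shank lies), 14 mm to +x, 19 mm to either side in y; walls 6 mm.
- gauge: The grey gauge, fixed to the table; origin on the table under the screw's axis, axes as gauge_top. Column 41 to 69 mm behind the axis (+x), 70 mm wide. The arm on it reaches forward to 28 mm in front of the axis, is 48 mm wide, and lies 78 to 100 mm above the table.
- stand: White driver stand, fixed to the table, base 100 by 80 by 8 mm; its front (-x) faces about away from the robot. Home, the driver's collar lies against the sleeve's mouth, its blade is in the sleeve and its y is along the sleeve's y.
- compass: White baseplate compass, 120 by 60 by 13 mm, bystander, origin under its middle.
- capsule_ring: Bronze ring, 68 mm across, 12 mm high, bystander.
- brass_cap: Open brass cap lined with cork, 64 mm across, 22 mm high, bystander.
- square: Small steel square, blade 100 mm, stock 75 mm, bystander.
Things that resemble listed ones, but are neither listed nor needed, are in the scene too. Of the things like the setting_block, leave any that is green; of the rest the larger one is meant. What is shaped like the driver but pink is not meant.

How it is judged:
On the way, in this order (a step that is already met when the one before it is completed fails the run):
1. the block lies flat on the gauge's base with the whole stop foot over it, the stop still above it (x of stop_face in the frame of block_center between -0.052 and 0.052 m and y of stop_face in the frame of block_center between -0.013 and 0.013 m and z of block_center in the frame of gauge_top between 0.017 and 0.023 m and angle between block_center's own z axis and vertical below 0.06 rad and z of stop_face in the frame of gauge_top above 0.0415 m), for 0.2 s.
2. the driver stands upright with its blade in the slot of the screw (distance between driver_tip and stop_slot below 0.011 m and angle between driver_tip's own z axis and vertical below 0.2 rad), for 0.1 s.
3. the stop has come down onto the block and presses on it lightly (0.5 to 12.5 N) (x of stop_face in the frame of block_center between -0.052 and 0.052 m and y of stop_face in the frame of block_center between -0.013 and 0.013 m and z of block_center in the frame of gauge_top between 0.017 and 0.023 m and angle between block_center's own z axis and vertical below 0.06 rad and contact force between stop_foot and setting_block between 0.5 and 12.5 N), for 0.2 s.
4. the driver is home in its stand and let go, the stop still bearing on the block (x of driver_tip in the frame of stand_mouth between -0.013 and 0.013 m and y of driver_tip in the frame of stand_mouth between -0.012 and 0.012 m and z of driver_tip in the frame of stand_mouth below -0.05 m and angle between the z axis of driver_tip and the z axis of stand_mouth, either way round below 0.2 rad and x of stop_face in the frame of block_center between -0.052 and 0.052 m and y of stop_face in the frame of block_center between -0.013 and 0.013 m and contact force between stop_foot and setting_block above 0.3 N and contact force between the fingers and driver below 0.1 N), for 0.2 s.
5. the block is drawn out clear of the stop, flat on the base (z of block_center in the frame of gauge_top between 0.017 and 0.023 m and angle between block_center's own z axis and vertical below 0.06 rad and z of stop_face in the frame of gauge_top between 0.0375 and 0.0402 m and (x of stop_face in the frame of block_center above 0.071 m or x of stop_face in the frame of block_center below -0.071 m or y of stop_face in the frame of block_center above 0.026 m or y of stop_face in the frame of block_center below -0.026 m)), for 0.1 s.
At the end, for the whole second after the job is handed in: Stop face 37.5 to 40.2 mm above the base; block flat on the base (within 3 mm, 0.06 rad), stop foot nowhere over it; driver home in the stand, blade end at least 50 mm deep, aligned within 0.2 rad; block and driver at rest (all of step 5 and x of driver_tip in the frame of stand_mouth between -0.013 and 0.013 m and y of driver_tip in the frame of stand_mouth between -0.012 and 0.012 m and z of driver_tip in the frame of stand_mouth below -0.05 m and angle between the z axis of driver_tip and the z axis of stand_mouth, either way round below 0.2 rad and linear speed of each of setting_block, driver below 0.01 m/s); the robot touches nothing.
It fails at once if the stop is screwed hard onto the block (over 18 N) (contact force between stop_foot and setting_block above 18 N).
It fails at once if the fingers touch the stop screw or foot instead of the driver (contact force between the fingers and stop_foot above 1 N).
It fails at once if compass, bronze ring, brass cap or steel square moved over 20 mm (distance of any of compass, capsule_ring, brass_cap, square from where it was at the start of the episode above 0.02 m).
It also fails if it takes over 72 s, if anything falls off the work surface, if the arm or the gripper's body presses on something with over 40 N, if the wrist force passes 120 N, or if a joint passes its speed limit or range.

## Working session

There is one attempt and no reset: what is moved stays moved. The work goes in short steps, Python scripts to look and compute and a tool call to move; the robot and the scene stay as the last step left them, time stands still between calls to the robot, and variables do not carry over. Pictures are saved under pics/ and viewed, and the job is handed in when it is done.

Besides the shell and the picture viewer there is one more tool, called after ">>>" by a JSON object that holds its "fn" and its "kwargs", one argument or row to a line. arm_command: Moves the arm, as the interface text tells. Shift numbers are shares of 0.8 m and turn numbers shares of 0.5 rad, none past 1 either way. Its arguments: {"type":"object","properties":{"increments":{"type":"array"},"force":{"type":"number"}},"required":["increments"]}

```bash
mkdir -p pics; ls; python3 - <<'E'
from rig import arm, viewer
import cv2,pickle
print(arm.state())
for n in ("scene","top"):
    d=viewer.get_image(n); pickle.dump(d,open(f"pics/{n}0.pkl","wb"))
    cv2.imwrite(f"pics/{n}0.png",cv2.resize(d["image"][:,:,::-1],(800,600),interpolation=cv2.INTER_CUBIC))
    print({k:v for k,v in d.items() if k!="image"})
E
```

```text
pics
{'time': 0.0, 'joint_positions': array([-1.41130878e+00,  1.81526657e-01,  1.60801269e+00, -2.10139985e-05,
        1.35377538e+00, -2.06305998e-01]), 'qvel': array([ 0.00010395,  0.00148843,  0.00158326,  0.00038943,  0.00049938,
       -0.00095486]), 'tau': array([ 1.89953527e-03, -4.44871151e+01, -3.51333368e+01, -1.51659719e-04,
        9.15771903e-03, -2.67760248e-05]), 'eef_pos': array([ 0.20559007, -0.53640328,  0.23038997]), 'tool_rot': array([-3.08749924e+00, -5.71082872e-01, -3.10802058e-05]), 'contact_force': array([-0.01828038, -0.88417949, -0.27821527]), 'wrist_torque': array([-0.0144823 , -0.02317729,  0.0138197 ]), 'gripper_width': 0.0854367489065949}
{'fx': 388.079648658508, 'fy': 388.079648658508, 'cx': 258.4937424628028, 'cy': 195.12929576751807, 'distortion': array([0.01437406, 0.        , 0.        , 0.        , 0.        ]), 'T': array([[ 0.05805225, -0.82426843,  0.56321532,  1.11845943],
       [ 0.99821238,  0.05595811, -0.0209937 , -0.02373089],
       [-0.01421203,  0.56342724,  0.82604344,  0.94603232],
       [ 0.        ,  0.        ,  0.        ,  1.        ]])}
{'fx': 351.3484937145796, 'fy': 351.3484937145796, 'cx': 253.29064663924936, 'cy': 196.46928179633355, 'distortion': array([-0.05868636,  0.        ,  0.        ,  0.        ,  0.        ]), 'T': array([[-0.01873637,  0.99709813, -0.07378533,  0.45986599],
       [-0.99977208, -0.01943967, -0.00882513, -0.01722753],
       [-0.01023388,  0.07360316,  0.9972351 ,  0.98704016],
       [ 0.        ,  0.        ,  0.        ,  1.        ]])}
```

View pics/scene0.png

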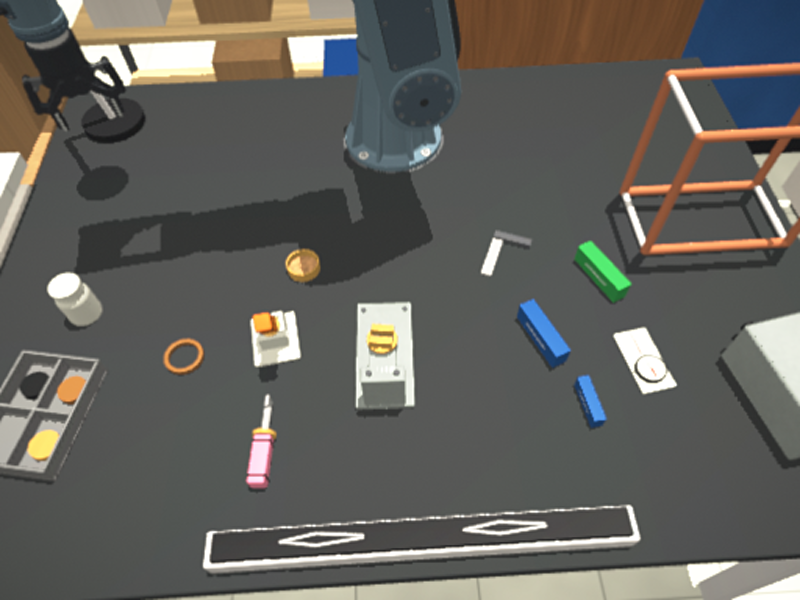

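View pics/top0.png

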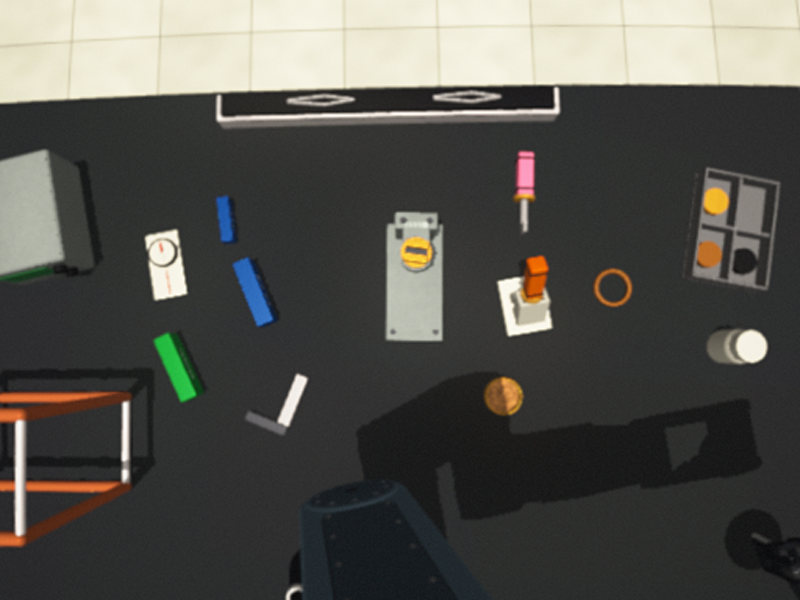

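```bash
cat > h.py <<'E'
import numpy as np,cv2,pickle
def load(n): return pickle.load(open(f"pics/{n}.pkl","rb"))
def grab(n,tag):
    from rig import viewer
    d=viewer.get_image(n); pickle.dump(d,open(f"pics/{n}{tag}.pkl","wb")); return d
def K(d): return np.array([[d['fx'],0,d['cx']],[0,d['fy'],d['cy']],[0,0,1]])
F=np.diag([1.,-1,-1])
def proj(d,P):
    P=np.atleast_2d(P).astype(float);T=d['T'];c=(P-T[:3,3])@T[:3,:3]@F
    return cv2.projectPoints(c,np.zeros(3),np.zeros(3),K(d),d['distortion'])[0][:,0]
def ray(d,uv):
    uv=np.atleast_2d(uv).astype(float)
    n=cv2.undistortPoints(uv[:,None],K(d),d['distortion'])[:,0]
    r=np.c_[n,np.ones(len(n))]@F@d['T'][:3,:3].T
    return d['T'][:3,3],r
def back(d,uv,z):
    o,r=ray(d,uv); return o+r*((z-o[2])/r[:,2])[:,None]
def crop(d,name,x0,y0,w,h,s,pts=None):
    im=d['image'][y0:y0+h,x0:x0+w,::-1]
    im=cv2.resize(im,None,fx=s,fy=s,interpolation=cv2.INTER_CUBIC)
    for g in range((x0+9)//10*10,x0+w,10):
        X=int((g-x0+.5)*s);cv2.line(im,(X,0),(X,6),(255,255,255),1);cv2.putText(im,str(g),(X-10,18),0,.35,(255,255,255),1)
    for g in range((y0+9)//10*10,y0+h,10):
        Y=int((g-y0+.5)*s);cv2.line(im,(0,Y),(6,Y),(255,255,255),1);cv2.putText(im,str(g),(8,Y+4),0,.35,(255,255,255),1)
    if pts is not None:
        for p in np.atleast_2d(pts):
            cv2.circle(im,(int((p[0]-x0+.5)*s),int((p[1]-y0+.5)*s)),3,(255,0,255),1)
    cv2.imwrite(f"pics/{name}.png",im)
E
python3 - <<'E'
from h import *
s=load("scene0");t=load("top0")
crop(t,"c1",240,125,60,100,6); crop(t,"c2",310,150,60,75,8); crop(t,"c3",135,155,55,65,9)
crop(s,"c4",220,185,55,85,7); crop(s,"c5",150,190,55,60,10); crop(s,"c6",320,180,60,100,6)
a=[cv2.imread(f"pics/c{i}.png") for i in range(1,7)]
def stack(l,n):
    H=max(x.shape[0] for x in l); cv2.imwrite(n,np.hstack([cv2.copyMakeBorder(x,0,H-x.shape[0],0,5,0) for x in l]))
stack([a[0],a[3]],"pics/s1.png");
E
```

```text
(no output)
```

View pics/s1.png

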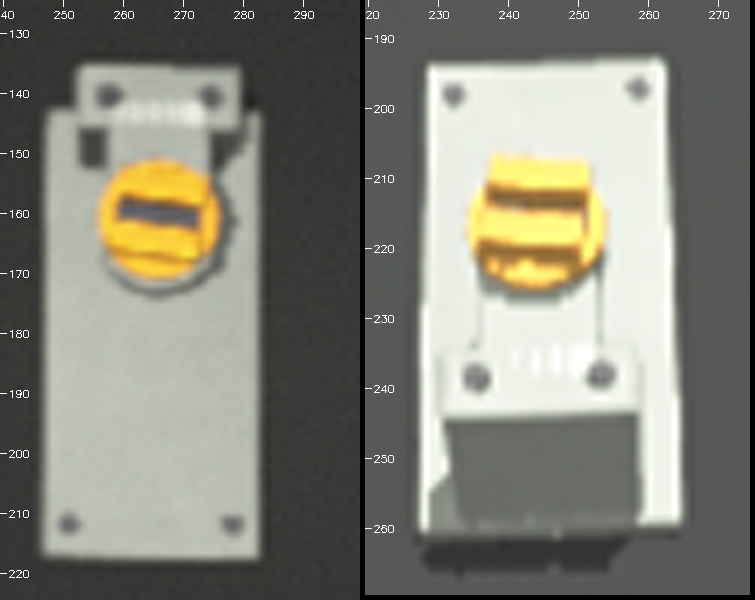

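View pics/c2.png

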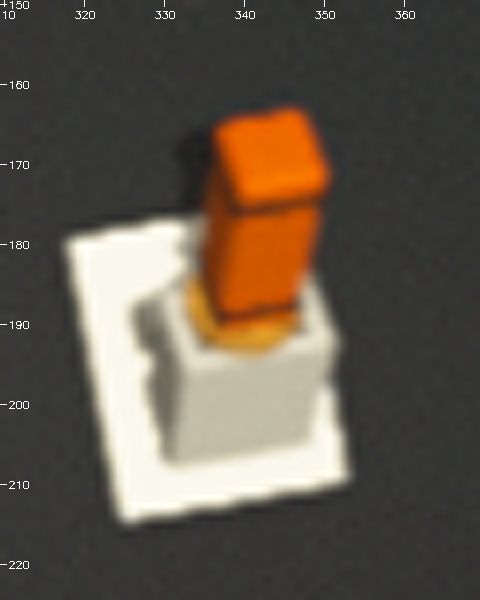

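View pics/c5.png

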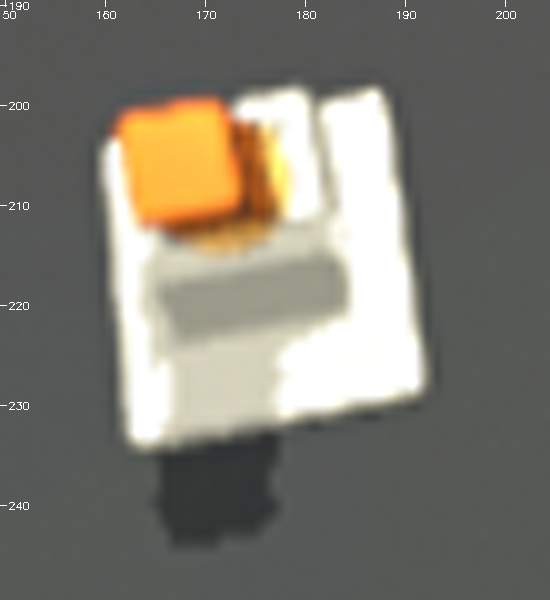

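View pics/c3.png

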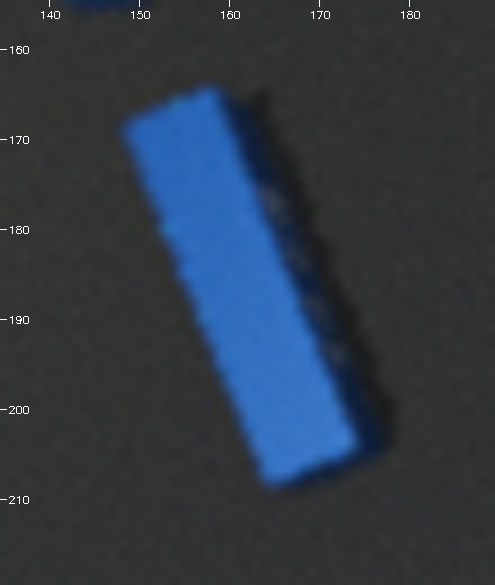

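View pics/c6.png

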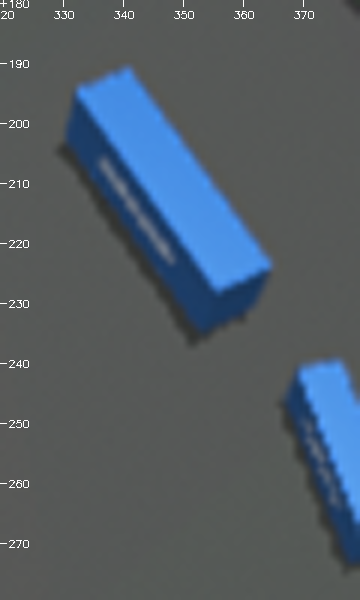

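```bash
cat > fit.py <<'E'
from h import *
from scipy.optimize import least_squares
s=load("scene0");t=load("top0")
A=np.array
def fit(obs,model,p0):
    # obs list of (cam, uv, ids)
    def f(p):
        P=model(p); return np.concatenate([(proj(d,P[i])-A(uv)).ravel() for d,uv,i in obs])
    r=least_squares(f,p0); return r.x,r.fun
def Rz(a): return A([[np.cos(a),-np.sin(a),0],[np.sin(a),np.cos(a),0],[0,0,1]])
def Ry(a): return A([[np.cos(a),0,np.sin(a)],[0,1,0],[-np.sin(a),0,np.cos(a)]])
# gauge
L=A([[-.14,.05,.012],[-.14,-.05,.012],[.07,.05,.012],[.07,-.05,.012]])
gm=lambda p:L@Rz(p[2]).T+A([p[0],p[1],0])
ot=(t,[(246.5,217.2),(282.7,217.5),(247.2,142.8),(282.8,143.2)],[0,1,2,3])
os_=(s,[(262.2,192.8),(228.5,193.4),(264.8,259.5),(227.4,260.6)],[0,1,2,3])
for o in ([ot],[os_],[ot,os_]):
    p,e=fit(o,gm,[.5,0,0]);print("gauge",p.round(4),e.round(1))
# block
B=A([[.06,.015,.04],[.06,-.015,.04],[-.06,-.015,.04],[-.06,.015,.04]])
bm=lambda p:B@Rz(p[2]).T+A([p[0],p[1],0])
bt=(t,[(148.4,168.7),(158.2,164.3),(174.3,203.9),(164.3,208.7)],[0,1,2,3])
bs=(s,[(364.8,223.7),(355.8,228.3),(332.3,194.5),(341.2,190.7)],[1,1,2,3])
bs=(s,[(364.8,223.7),(355.8,228.3),(332.3,194.5),(341.2,190.7)],[0,1,2,3])
for o in ([bt],[bs],[bt,bs]):
    p,e=fit(o,bm,[.45,.25,.3]);print("block",p.round(4),e.round(1))
# driver: local frame x,y,z at mouth, lean
def dm(p,lean=np.pi/6):
    # stand front -x faces yaw p[2]; z leans to front
    Z=.086; H=A([[a,b,z] for z in (.086,.006) for a,b in((-.014,-.014),(-.014,.014),(.014,.014),(.014,-.014))])
    R=Rz(p[2]+np.pi)@Ry(-(p[3] if len(p)>3 else lean)); return H@R.T+A([p[0],p[1],.068])
# corners: world far-left etc; with yaw~0: local -x = world +x, local -y = world +y -> id0 far-left(+x,+y), 1 far-right, 2 near right, 3 near left
dt=(t,[(336.4,165.5),(346.8,163.3),(350.5,172.6),(339.5,175.1)],[0,1,2,3])
ds=(s,[(173.8,210),(163.5,212.3),(161.3,201.3),(172,199.5)],[0,1,2,3])
for o in ([dt],[ds],[dt,ds]):
    p,e=fit(o,dm,[.5,-.2,.1]);print("driver",p.round(4),e.round(1))
p,e=fit([dt,ds],dm,[.5,-.2,.1,.5]);print("driver",p.round(4),e.round(1))
S=A([[-.05,-.04,.008],[-.05,.04,.008],[.05,.04,.008],[.05,-.04,.008]])
sm=lambda p:S@Rz(p[2]+np.pi).T+A([p[0],p[1],0])
st=(t,[(317.8,179.5),(325.1,214.8),(353.3,209.5)],[0,3,2])
ss=(s,[(162.3,234),(192,228.5),(188,198.5)],[1,0,3])
for o in ([st],[ss],[st,ss]):
    p,e=fit(o,sm,[.5,-.2,.1]);print("stand",p.round(4),e.round(1))
for z in (.0,.12,.1325): print(z,back(t,[(266,161)],z),back(s,[(244,217)],z))
E
python3 fit.py
```

```text
gauge [ 0.6129 -0.0426 -0.0272] [ 0.   0.2 -0.1  0.2  0.1 -0.1 -0.  -0.2]
gauge [ 0.6135 -0.0422 -0.0312] [ 0.3  0.3 -0.2  0.7  0.3 -0.4 -0.5 -0.4]
gauge [ 0.6132 -0.0424 -0.0291] [-0.1  0.  -0.2  0.1  0.1 -0.2 -0.1 -0.3  0.1  0.2 -0.4  0.6  0.3 -0.6
 -0.5 -0.4]
block [0.5627 0.2417 0.3848] [-0.3 -0.3 -0.  -0.2  0.2  0.4  0.1 -0. ]
block [0.5628 0.2425 0.3768] [ 0.3  0.2 -0.2 -0.2 -0.2 -0.   0.1  0. ]
block [0.5628 0.2421 0.3813] [-0.3 -0.3 -0.1 -0.2 -0.   0.5 -0.2 -0.   0.2  0.2 -0.3 -0.2 -0.4  0.
 -0.2  0. ]
driver [ 0.5424 -0.2371  0.1779] [-0.4  0.3  0.3  0.3  0.2 -0.2 -0.1 -0.4]
driver [ 0.5447 -0.2358  0.1618] [ 0.6  0.2 -0.5  0.1 -0.4 -0.   0.3 -0.4]
driver [ 0.5433 -0.2366  0.171 ] [-0.5 -0.1  0.2 -0.   0.1 -0.5 -0.2 -0.8  0.5 -0.3 -0.6 -0.3 -0.5 -0.4
  0.1 -0.9]
driver [ 0.5396 -0.2375  0.1671  0.5691] [-0.5  0.3  0.2  0.4  0.1 -0.4 -0.2 -0.8  0.5  0.1 -0.6 -0.  -0.5 -0.1
  0.1 -0.5]
stand [ 0.5334 -0.2387  0.1685] [ 0.2  0.2  0.  -0.1 -0.2 -0.1]
stand [ 0.534  -0.238   0.1487] [ 0.4 -0.2 -0.3 -0.2 -0.1  0.5]
stand [ 0.5336 -0.2386  0.1605] [ 0.2 -0.  -0.2 -0.2 -0.4 -0.1  0.4 -0.2 -0.3 -0.5 -0.5  0.3]
0.0 [[ 0.63315058 -0.04646277  0.        ]] [[ 0.54579049 -0.04518148  0.        ]]
0.12 [[ 0.6120834  -0.04290848  0.12      ]] [[ 0.61843101 -0.04246057  0.12      ]]
0.1325 [[ 0.60988891 -0.04253824  0.1325    ]] [[ 0.62599773 -0.04217714  0.1325    ]]
```

>>> {"fn": "arm_command", "kwargs": {
  "increments": [
    [[0.416,0.962,-0.08],[0.186,-0.464,0.03],-1],
    [[0.416,0.962,-0.08],[0.186,-0.464,0.03],-1],
    [[0.416,0.962,-0.08],[0.186,-0.464,0.03],-1],
    [[0.416,0.962,-0.08],[0.186,-0.464,0.03],-1],
    [[0.416,0.962,-0.08],[0.186,-0.464,0.03],-1],
    [[0.416,0.962,-0.08],[0.186,-0.464,0.03],-1],
    [[0.416,0.962,-0.08],[0.186,-0.464,0.03],-1],
    [[0.416,0.962,-0.08],[0.186,-0.464,0.03],-1],
    [[0.416,0.962,-0.08],[0.186,-0.464,0.03],-1],
    [[0.416,0.962,-0.08],[0.186,-0.464,0.03],-1],
    [[0.416,0.962,-0.08],[0.186,-0.464,0.03],-1],
    [[0.416,0.962,-0.08],[0.186,-0.464,0.03],-1],
    [[0.416,0.962,-0.08],[0.186,-0.464,0.03],-1],
    [[0.416,0.962,-0.08],[0.186,-0.464,0.03],-1],
    [[0.416,0.962,-0.08],[0.186,-0.464,0.03],-1],
    [[0.416,0.962,-0.08],[0.186,-0.464,0.03],-1],
    [[0.416,0.962,-0.08],[0.186,-0.464,0.03],-1],
    [[0.416,0.962,-0.08],[0.186,-0.464,0.03],-1],
    [[0.416,0.962,-0.08],[0.186,-0.464,0.03],-1],
    [[0.416,0.962,-0.08],[0.186,-0.464,0.03],-1]
  ],
  "force": 80
}}

```text
time: 2.1
eef_pos: [0.5378, 0.2324, 0.166]
tool_rot: [-3.013, -0.58, -0.376]
contact_force: [-1.0, -0.0, -0.6]
gripper_width: 0.0853
```

```bash
cat >> h.py <<'E'
from scipy.spatial.transform import Rotation as Ro
def st():
    from rig import arm
    x=arm.state(); R=Ro.from_rotvec(x['tool_rot']); M=R.as_matrix()
    print("t %.2f"%x['time'],"tcp",x['eef_pos'].round(4),"q",x['joint_positions'].round(3),"w %.4f"%x['gripper_width'],"F",x['contact_force'].round(1),"M",x['wrist_torque'].round(2))
    print("toolx",M[:,0].round(3),"jaw",M[:,1].round(3),"z",M[:,2].round(3))
    return x,M
def move(p,M=None):
    "shares to reach pose"
    from rig import arm
    x=arm.state(); M0=Ro.from_rotvec(x['tool_rot'])
    d=(np.array(p)-x['eef_pos'])/.8
    r=np.zeros(3) if M is None else (Ro.from_matrix(M)*M0.inv()).as_rotvec()/.5
    print("shift",d.round(4),"turn",r.round(3))
def tool(jawyaw_x,tilt):
    "tool x at yaw, pointing down, tilt: tool z leans toward yaw direction by tilt"
    c,s=np.cos(jawyaw_x),np.sin(jawyaw_x)
    h=np.array([c,s,0]);u=np.array([0,0,1.])
    z=np.sin(tilt)*h-np.cos(tilt)*u; x=np.cos(tilt)*h+np.sin(tilt)*u
    return np.stack([x,np.cross(z,x),z],1)
E
python3 - <<'E'
from h import *
st(); move([.539,.233,.010],tool(.381,.25))
d=grab("scene","1");cv2.imwrite("pics/scene1.png",d["image"][:,:,::-1])
t=load("top0")
print(back(t,np.array([(118,195),(200,207),(117,219),(198,230)])/6+[239.5,124.5],.1325))
E
```

```text
t 2.10 tcp [0.5378 0.2324 0.166 ] q [0.176 0.113 1.846 0.066 0.941 1.333] w 0.0853 F [-1.  -0.  -0.6] M [-0.05  0.09 -0.  ]
toolx [0.9   0.36  0.247] jaw [ 0.372 -0.928 -0.003] z [ 0.228  0.095 -0.969]
shift [ 0.0015  0.0008 -0.195 ] turn [-0.006 -0.004 -0.   ]
[[ 0.62018306 -0.0259475   0.1325    ]
 [ 0.61452637 -0.05944431  0.1325    ]
 [ 0.61023687 -0.02533701  0.1325    ]
 [ 0.60501541 -0.05840189  0.1325    ]]
```

View pics/scene1.png

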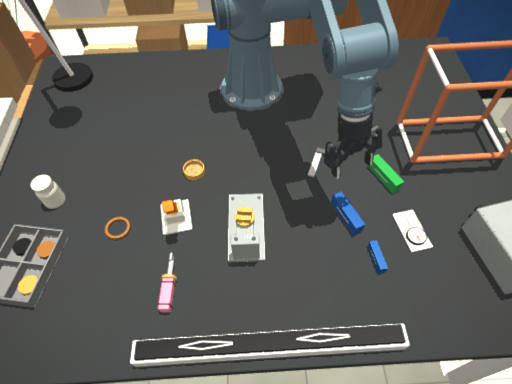

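```bash
python3 - <<'E'
from h import *
t=load("top0")
print(back(t,np.array([(155,340),(170,333),(202,390),(182,402)])/1.5625,.04))
print(back(t,np.array([(305,378),(285,432),(248,415)])/1.5625,.01))
E
```

```text
[[0.48020779 0.41366511 0.04      ]
 [0.49201378 0.3868399  0.04      ]
 [0.39232362 0.32942513 0.04      ]
 [0.37202761 0.36476835 0.04      ]]
[[0.40889853 0.15490742 0.01      ]
 [0.31434355 0.19141614 0.01      ]
 [0.34499737 0.25734923 0.01      ]]
```

>>> {"fn": "arm_command", "kwargs": {
  "increments": [
    [[0.002,0.001,-0.06],[0,0,0],-1],
    [[0.002,0.001,-0.12],[0,0,0],-1],
    [[0.002,0.001,-0.18],[0,0,0],-1],
    [[0.002,0.001,-0.195],[0,0,0],-1],
    [[0.002,0.001,-0.195],[0,0,0],-1],
    [[0.002,0.001,-0.195],[0,0,0],1],
    [[0.002,0.001,-0.195],[0,0,0],1],
    [[0.002,0.001,-0.195],[0,0,0],1],
    [[0.002,0.001,-0.195],[0,0,0],1],
    [[0.002,0.001,-0.195],[0,0,0],1],
    [[0.002,0.001,-0.195],[0,0,0],1],
    [[0.002,0.001,-0.195],[0,0,0],1],
    [[0.002,0.001,-0.195],[0,0,0],1]
  ],
  "force": 80
}}

```text
time: 3.45
eef_pos: [0.541, 0.2332, 0.0124]
tool_rot: [-3.012, -0.58, -0.382]
contact_force: [-4.1, -0.6, 10.0]
gripper_width: 0.0289
```

```bash
python3 - <<'E'
from h import *
st()
E
```

```text
t 3.45 tcp [0.541  0.2332 0.0124] q [0.176 0.375 1.904 0.092 0.617 1.298] w 0.0289 F [-4.1 -0.6 10. ] M [-0.21  0.23 -0.04]
toolx [0.899 0.359 0.25 ] jaw [ 0.371 -0.928 -0.003] z [ 0.231  0.095 -0.968]
```

>>> {"fn": "arm_command", "kwargs": {
  "increments": [
    [[0,0,0.05],[0,0,0],1],
    [[0,0,0.0975],[0,0,0],1],
    [[-0.02,-0.06,0.0975],[0,0,-0.2],1],
    [[-0.04,-0.12,0.0975],[0,0,-0.4],1],
    [[-0.06,-0.18,0.0975],[0,0,-0.6],1],
    [[-0.07,-0.24,0.0975],[0,0,-0.75],1],
    [[-0.082,-0.3,0.0975],[0,0,-0.82],1],
    [[-0.082,-0.3395,0.0975],[0,0,-0.82],1],
    [[-0.082,-0.3395,0.0975],[0,0,-0.82],1],
    [[-0.082,-0.3395,0.0975],[0,0,-0.82],1],
    [[-0.082,-0.3395,0.0975],[0,0,-0.82],1]
  ]
}}

```text
time: 4.55
eef_pos: [0.4749, -0.0375, 0.0902]
tool_rot: [3.116, -0.045, 0.395]
contact_force: [0.0, -0.2, -3.5]
gripper_width: 0.0288
```

```bash
python3 - <<'E'
from h import *
st(); move([.4755,-.0384,.0264],tool(-.029,.25))
d=grab("scene","2");crop(d,"scene2",170,120,160,150,5)
d=grab("top","2");crop(d,"top2",200,120,120,120,5)
E
```

```text
t 4.55 tcp [ 0.4749 -0.0375  0.0902] q [-0.393 -0.012  2.16   0.133  0.763  1.122] w 0.0288 F [ 0.  -0.2 -3.5] M [0.06 0.3  0.03]
toolx [ 0.968 -0.029  0.249] jaw [-0.029 -1.    -0.003] z [ 0.249 -0.004 -0.968]
shift [ 0.0007 -0.0011 -0.0798] turn [-0.006  0.004 -0.001]
```

View pics/scene2.png

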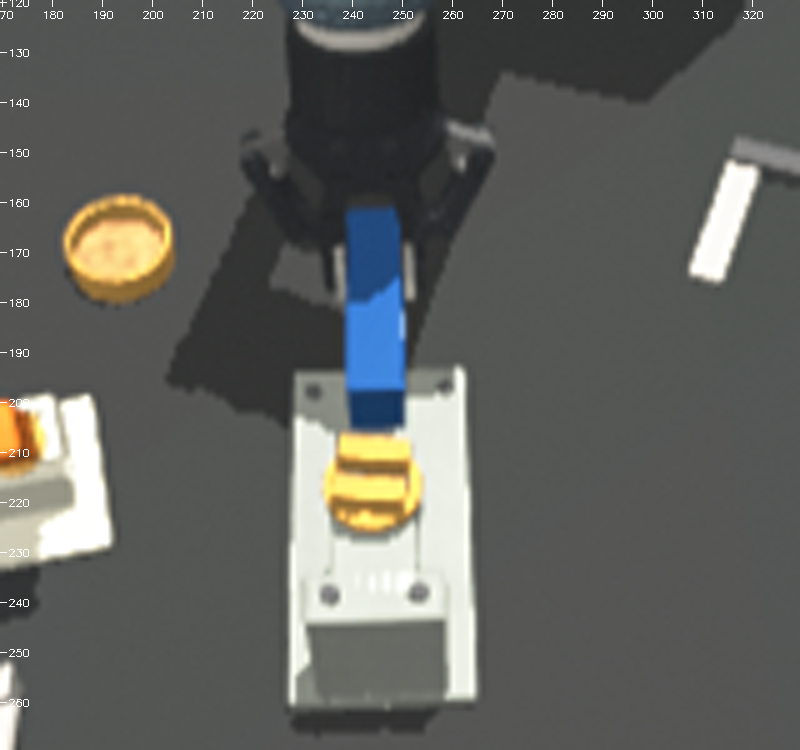

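View pics/top2.png

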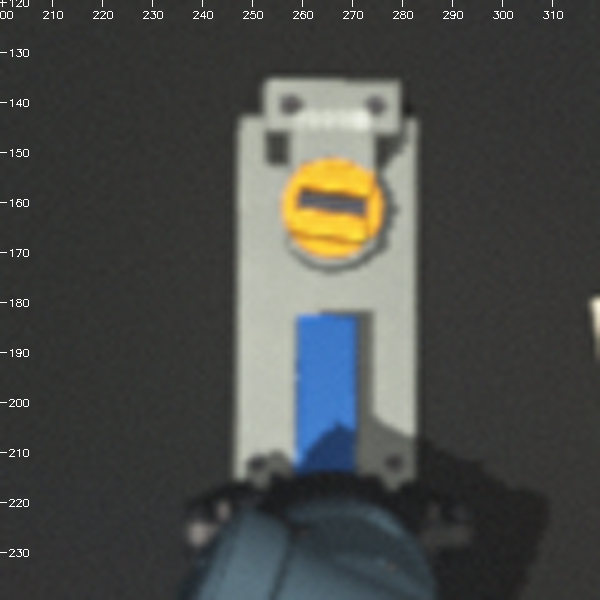

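```bash
python3 - <<'E'
from h import *
t=load("top2");s=load("scene2")
c=np.array([.4749+.0835,-.0375-.0024,0])
P=[c+[0,dy,z] for dy in(.015,-.015) for z in (.1178,.0778)]
print(proj(t,P).round(1).tolist());print(proj(s,P).round(1).tolist())
E
```

```text
[[259.2, 182.6], [259.1, 184.4], [271.3, 182.4], [270.6, 184.1]]
[[250.0, 197.1], [250.5, 205.5], [238.3, 197.8], [239.2, 206.1]]
```

>>> {"fn": "arm_command", "kwargs": {
  "increments": [
    [[0.001,-0.001,-0.04],[0,0,0],1],
    [[0.001,-0.001,-0.07],[0,0,0],1],
    [[0.001,-0.001,-0.0795],[0,0,0],1],
    [[0.001,-0.001,-0.0795],[0,0,0],1],
    [[0.02,-0.002,-0.0795],[0,0,0],1],
    [[0.045,-0.003,-0.0795],[0,0,0],1],
    [[0.065,-0.003,-0.0795],[0,0,0],1],
    [[0.08,-0.0036,-0.0795],[0,0,0],1],
    [[0.088,-0.0036,-0.0795],[0,0,0],1],
    [[0.088,-0.0036,-0.0795],[0,0,0],1],
    [[0.088,-0.0036,-0.0795],[0,0,0],1]
  ]
}}

```text
time: 5.75
eef_pos: [0.5448, -0.0396, 0.0263]
tool_rot: [3.117, -0.043, 0.393]
contact_force: [-0.9, -0.0, -3.8]
gripper_width: 0.0283
```

```bash
python3 - <<'E'
from h import *
st(); move([.5455,-.0404,.0242],tool(-.029,.25))
d=grab("scene","3");crop(d,"scene3",200,150,90,120,5)
E
```

```text
t 5.75 tcp [ 0.5448 -0.0396  0.0263] q [-0.337  0.272  2.009  0.135  0.626  1.161] w 0.0283 F [-0.9 -0.  -3.8] M [0.   0.35 0.  ]
toolx [ 0.968 -0.027  0.248] jaw [-0.027 -1.    -0.003] z [ 0.248 -0.003 -0.969]
shift [ 0.0009 -0.001  -0.0026] turn [-0.007  0.002 -0.004]
```

View pics/scene3.png

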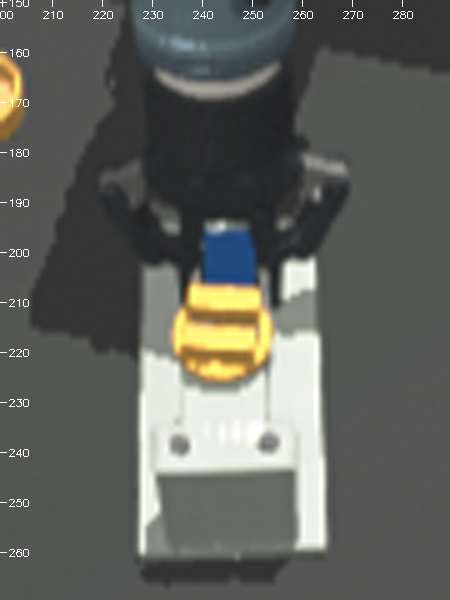

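>>> {"fn": "arm_command", "kwargs": {
  "increments": [
    [[0.001,-0.001,-0.0026],[0,0,0],1],
    [[0.001,-0.001,-0.0026],[0,0,0],1],
    [[0.001,-0.001,-0.0026],[0,0,0],-1],
    [[0.001,-0.001,-0.0026],[0,0,0],-1],
    [[0.001,-0.001,-0.0026],[0,0,0],-1],
    [[0.001,-0.001,-0.0026],[0,0,0],-1],
    [[0.001,-0.001,-0.0026],[0,0,0],-1],
    [[-0.014,-0.001,0.05],[0,0,0],-1],
    [[-0.03,-0.001,0.11],[0,0,0],-1],
    [[-0.045,-0.001,0.17],[0,0,0],-1],
    [[-0.06,-0.001,0.23],[0,0,0],-1]
  ]
}}

```text
time: 6.9
eef_pos: [0.4957, -0.0403, 0.2118]
tool_rot: [-3.117, 0.043, -0.392]
contact_force: [1.9, -0.1, 0.1]
gripper_width: 0.0854
```

```bash
python3 - <<'E'
from h import *
st()
d=grab("scene","4");crop(d,"scene4",200,160,90,110,5)
d=grab("top","4");crop(d,"top4",230,120,70,110,5)
a=[cv2.imread(f"pics/{n}4.png") for n in("scene","top")]
cv2.imwrite("pics/s4.png",np.hstack(a))
E
```

```text
t 6.90 tcp [ 0.4957 -0.0403  0.2118] q [-0.379 -0.158  2.011  0.102  1.056  1.179] w 0.0854 F [ 1.9 -0.1  0.1] M [-0.01  0.04  0.02]
toolx [ 0.968 -0.027  0.248] jaw [-0.027 -1.    -0.003] z [ 0.248 -0.003 -0.969]
```

View pics/s4.png

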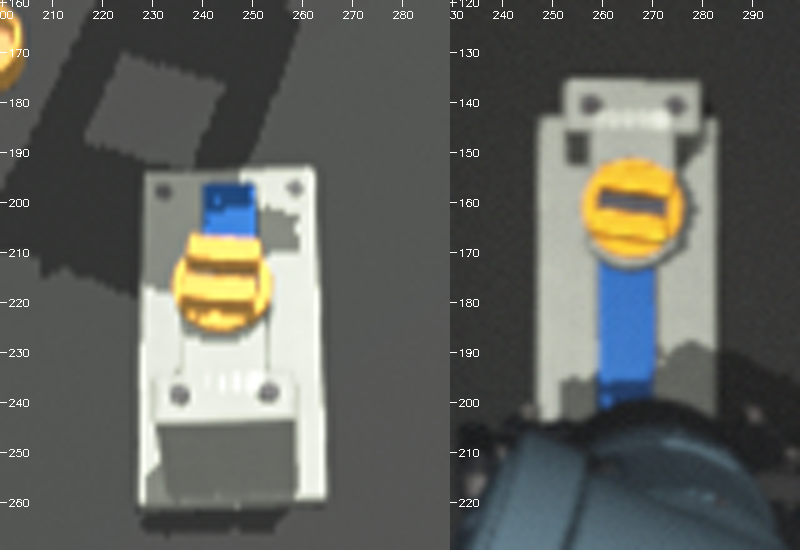

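```bash
python3 - <<'E'
from h import *
move([.52,-.10,.28],tool(.44,0))
E
```

```text
shift [ 0.0252 -0.0727  0.077 ] turn [-0.107  0.522  0.929]
```

>>> {"fn": "arm_command", "kwargs": {
  "increments": [
    [[0.025,-0.073,0.08],[-0.107,0.522,0.929],-1],
    [[0.025,-0.073,0.08],[-0.107,0.522,0.929],-1],
    [[0.025,-0.073,0.08],[-0.107,0.522,0.929],-1],
    [[0.025,-0.073,0.08],[-0.107,0.522,0.929],-1],
    [[0.025,-0.073,0.08],[-0.107,0.522,0.929],-1]
  ]
}}

```text
time: 7.5
eef_pos: [0.5204, -0.1003, 0.2815]
tool_rot: [-3.065, -0.687, 0.002]
contact_force: [-0.7, -0.8, -0.1]
gripper_width: 0.0852
```

>>> {"fn": "arm_command", "kwargs": {
  "increments": [
    [[0.02,-0.04,0],[0,0,1],-1],
    [[0.02,-0.04,0],[0,0,1],-1],
    [[0.02,-0.04,0],[0,0,1],-1],
    [[0.02,-0.04,0],[0,0,1],-1]
  ]
}}

```text
time: 7.9
eef_pos: [0.5359, -0.1322, 0.2805]
tool_rot: [-2.797, -1.427, 0.002]
contact_force: [-0.1, 0.2, -0.4]
gripper_width: 0.0857
```

>>> {"fn": "arm_command", "kwargs": {
  "increments": [
    [[0.02,-0.04,0],[0,0,1],-1],
    [[0.02,-0.04,0],[0,0,1],-1],
    [[0.02,-0.04,0],[0,0,1],-1],
    [[0.02,-0.04,0],[0,0,1],-1]
  ]
}}

```text
time: 8.3
eef_pos: [0.5514, -0.164, 0.2795]
tool_rot: [-2.354, -2.077, 0.002]
contact_force: [0.6, 0.2, 0.9]
gripper_width: 0.0857
```

>>> {"fn": "arm_command", "kwargs": {
  "increments": [
    [[0.02,-0.04,0],[0,0,1],-1],
    [[0.02,-0.04,0],[0,0,1],-1],
    [[0.02,-0.04,0],[0,0,1],-1],
    [[0.02,-0.04,0],[0,0,1],-1]
  ]
}}

```text
time: 8.7
eef_pos: [0.5669, -0.1958, 0.2784]
tool_rot: [-1.764, -2.597, 0.002]
contact_force: [0.5, -0.2, -0.7]
gripper_width: 0.0853
```

>>> {"fn": "arm_command", "kwargs": {
  "increments": [
    [[0.02,-0.03,0],[0,0,1],-1],
    [[0.02,-0.03,0],[0,0,1],-1],
    [[0.02,-0.03,0],[0,0,1],-1],
    [[0.02,-0.03,0],[0,0,1],-1]
  ]
}}

```text
time: 9.1
eef_pos: [0.5825, -0.2195, 0.2773]
tool_rot: [-1.062, -2.954, 0.001]
contact_force: [0.0, 0.1, -0.4]
gripper_width: 0.0855
```

```bash
python3 - <<'E'
from h import *
x,M=st(); move([.61,-.225,.25],tool(2.85,.25)); move([.617,-.224,.199],tool(np.pi+.167,.5236))
E
```

```text
t 9.10 tcp [ 0.5825 -0.2195  0.2773] q [-5.500e-01  2.540e-01  1.427e+00 -1.000e-03  1.463e+00 -1.430e+00] w 0.0855 F [ 0.   0.1 -0.4] M [-0.    0.02 -0.01]
toolx [-0.771  0.637  0.002] jaw [ 0.637  0.771 -0.002] z [-0.003  0.    -1.   ]
shift [ 0.0344 -0.0068 -0.0342] turn [0.238 0.439 0.793]
shift [ 0.0431 -0.0056 -0.0979] turn [0.281 1.038 1.674]
```

>>> {"fn": "arm_command", "kwargs": {
  "increments": [
    [[0.034,-0.007,-0.034],[0.238,0.439,0.793],-1],
    [[0.034,-0.007,-0.034],[0.238,0.439,0.793],-1],
    [[0.034,-0.007,-0.034],[0.238,0.439,0.793],-1],
    [[0.034,-0.007,-0.034],[0.238,0.439,0.793],-1]
  ]
}}

```text
time: 9.5
eef_pos: [0.6098, -0.2249, 0.2476]
tool_rot: [-0.419, -2.859, -0.055]
contact_force: [0.6, 0.4, -0.5]
gripper_width: 0.0853
```

```bash
python3 - <<'E'
from h import *
x,M=st();  move([.617,-.224,.199],tool(np.pi+.167,.5236))
E
```

```text
t 9.50 tcp [ 0.6098 -0.2249  0.2476] q [-0.509  0.519  1.154 -0.054  1.717 -1.79 ] w 0.0853 F [ 0.6  0.4 -0.5] M [-0.02 -0.11 -0.02]
toolx [-0.927  0.278  0.251] jaw [0.287 0.958 0.001] z [-0.24   0.073 -0.968]
shift [ 0.009   0.0011 -0.0608] turn [0.032 0.543 0.911]
```

>>> {"fn": "arm_command", "kwargs": {
  "increments": [
    [[0.009,0.001,-0.061],[0.032,0.543,0.911],-1],
    [[0.009,0.001,-0.061],[0.032,0.543,0.911],-1],
    [[0.009,0.001,-0.061],[0.032,0.543,0.911],-1],
    [[0.009,0.001,-0.061],[0.032,0.543,0.911],-1],
    [[0.009,0.001,-0.061],[0.032,0.543,0.911],-1]
  ]
}}

```text
time: 10.0
eef_pos: [0.6171, -0.2224, 0.1973]
tool_rot: [0.219, -2.61, 0.059]
contact_force: [-1.0, 0.2, 0.3]
gripper_width: 0.0856
```

```bash
python3 - <<'E'
from h import *
x,M=st();  move([.558,-.234,.095],tool(np.pi+.167,.5236))
d=grab("scene","5");crop(d,"scene5",110,150,120,110,5)
d=grab("top","5");crop(d,"top5",290,120,100,110,5)
E
```

```text
t 10.00 tcp [ 0.6171 -0.2224  0.1973] q [-0.396  0.738  0.988 -0.282  1.859 -2.153] w 0.0856 F [-1.   0.2  0.3] M [ 0.05 -0.23  0.  ]
toolx [-0.854 -0.144  0.5  ] jaw [-0.167  0.986 -0.   ] z [-0.493 -0.083 -0.866]
shift [-0.0739 -0.0144 -0.1278] turn [ 0.001 -0.    -0.001]
```

View pics/scene5.png

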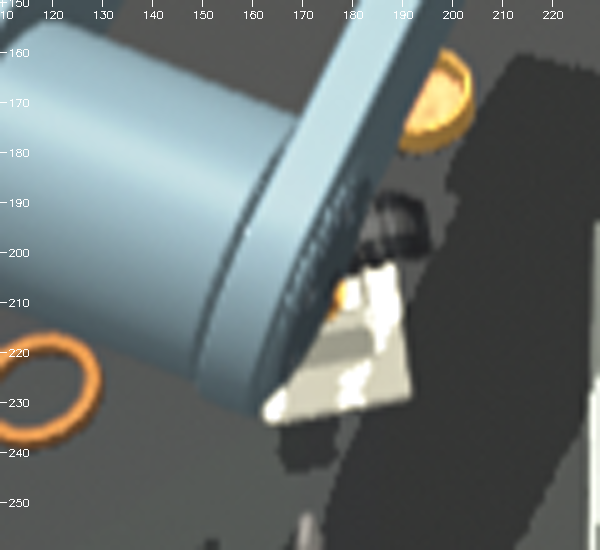

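View pics/top5.png

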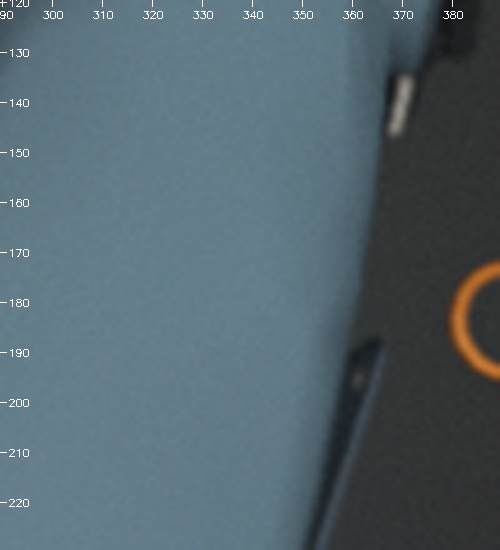

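>>> {"fn": "arm_command", "kwargs": {
  "increments": [
    [[-0.018,-0.0036,-0.032],[0,0,0],-1],
    [[-0.037,-0.0072,-0.064],[0,0,0],-1],
    [[-0.055,-0.0108,-0.096],[0,0,0],-1],
    [[-0.065,-0.0127,-0.113],[0,0,0],-1],
    [[-0.0739,-0.0144,-0.1278],[0,0,0],-1],
    [[-0.0739,-0.0144,-0.1278],[0,0,0],-1],
    [[-0.0739,-0.0144,-0.1278],[0,0,0],-1]
  ],
  "force": 20
}}

```text
time: 10.8
eef_pos: [0.5582, -0.2358, 0.0976]
tool_rot: [0.212, -2.615, 0.06]
contact_force: [1.0, -0.4, 0.6]
gripper_width: 0.0853
```

```bash
python3 - <<'E'
from h import *
x,M=st();  move([.558,-.234,.095],tool(np.pi+.167,.5236))
d=grab("scene","6");crop(d,"scene6",110,150,120,110,5)
E
```

```text
t 10.80 tcp [ 0.5582 -0.2358  0.0976] q [-0.444  0.718  1.23  -0.289  1.629 -2.129] w 0.0853 F [ 1.  -0.4  0.6] M [ 0.01 -0.21 -0.01]
toolx [-0.857 -0.139  0.496] jaw [-0.162  0.987 -0.003] z [-0.49  -0.083 -0.868]
shift [-0.0003  0.0023 -0.0032] turn [0.004 0.009 0.009]
```

View pics/scene6.png

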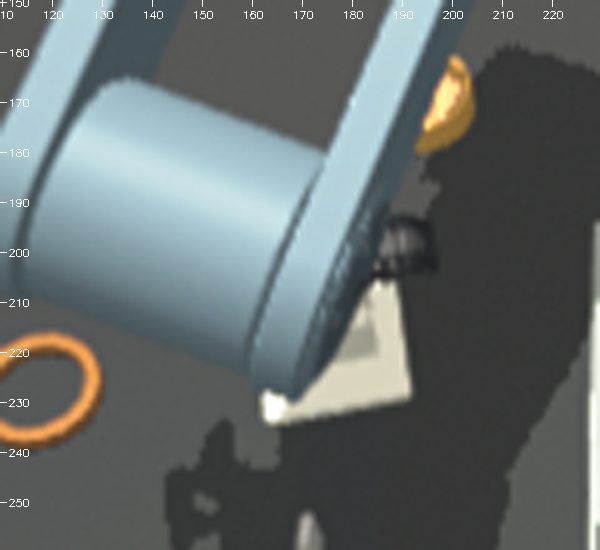

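>>> {"fn": "arm_command", "kwargs": {
  "increments": [
    [[0,0.002,-0.003],[0,0.009,0.009],1],
    [[0,0.002,-0.003],[0,0.009,0.009],1],
    [[0,0.002,-0.003],[0,0.009,0.009],1],
    [[0,0.002,-0.003],[0,0.009,0.009],1],
    [[0,0.002,-0.003],[0,0.009,0.009],1],
    [[0,0.002,-0.003],[0,0.009,0.009],1],
    [[0,0.002,-0.003],[0,0.009,0.009],1],
    [[0,0.002,-0.003],[0,0.009,0.009],1]
  ],
  "force": 20
}}

```text
time: 11.65
eef_pos: [0.559, -0.2342, 0.0957]
tool_rot: [0.218, -2.611, 0.062]
contact_force: [1.6, 0.3, 2.1]
gripper_width: 0.0275
```

>>> {"fn": "arm_command", "kwargs": {
  "increments": [
    [[0,0,0],[0,0,0],1],
    [[0,0,0],[0,0,0],1]
  ],
  "force": 70
}}

```text
time: 11.85
eef_pos: [0.5591, -0.2342, 0.0958]
tool_rot: [0.218, -2.611, 0.062]
contact_force: [1.2, 0.5, 1.7]
gripper_width: 0.0276
```

```bash
python3 - <<'E'
from h import *
x,M=st();print(x['eef_pos'].tolist(),x['tool_rot'].tolist())
E
```

```text
t 11.85 tcp [ 0.5591 -0.2342  0.0958] q [-0.44   0.722  1.228 -0.291  1.629 -2.13 ] w 0.0276 F [1.2 0.5 1.7] M [ 0.13 -0.36 -0.08]
toolx [-0.855 -0.143  0.499] jaw [-0.167  0.986 -0.003] z [-0.492 -0.085 -0.867]
[0.559096607205346, -0.23416584367006607, 0.09579632383823308] [0.21835134847177198, -2.6112824856225285, 0.06199511163439661]
```

>>> {"fn": "arm_command", "kwargs": {
  "increments": [
    [[0.014,0.0024,0.0244],[0,0,0],1],
    [[0.028,0.0048,0.0488],[0,0,0],1],
    [[0.042,0.0072,0.073],[0,0,0],1],
    [[0.0554,0.0096,0.0975],[0,0,0],1],
    [[0.0615,0.0107,0.12],[0,0,0],1],
    [[0.0615,0.0107,0.15],[0,0,0],1],
    [[0.0615,0.0107,0.15],[0,0,0],1]
  ]
}}

```text
time: 12.55
eef_pos: [0.6096, -0.2263, 0.2189]
tool_rot: [0.218, -2.616, 0.066]
contact_force: [0.3, -0.4, -1.1]
gripper_width: 0.0272
```

```bash
python3 - <<'E'
from h import *
x,M=st();  move([.61,-.15,.25],tool(np.pi-.0,.02))
E
```

```text
t 12.55 tcp [ 0.6096 -0.2263  0.2189] q [-0.403  0.701  1.001 -0.289  1.872 -2.165] w 0.0272 F [ 0.3 -0.4 -1.1] M [ 0.06 -0.39  0.01]
toolx [-0.857 -0.142  0.496] jaw [-0.167  0.986 -0.006] z [-0.488 -0.088 -0.869]
shift [0.0005 0.0953 0.0389] turn [ 0.095 -0.994 -0.325]
```

>>> {"fn": "arm_command", "kwargs": {
  "increments": [
    [[0,0.05,0.039],[0.095,-0.994,-0.325],1],
    [[0,0.095,0.039],[0.095,-0.994,-0.325],1],
    [[0,0.12,0.039],[0.095,-0.994,-0.325],1],
    [[0,0.12,0.039],[0.095,-0.994,-0.325],1],
    [[0,0.12,0.039],[0.095,-0.994,-0.325],1],
    [[0,0.12,0.039],[0.095,-0.994,-0.325],1]
  ]
}}

```text
time: 13.15
eef_pos: [0.6087, -0.1305, 0.2492]
tool_rot: [-0.0, -3.119, -0.0]
contact_force: [-0.1, -0.9, -1.4]
gripper_width: 0.0272
```

```bash
python3 - <<'E'
from h import *
x,M=st();  move([.613,-.0424,.25],tool(np.pi-.16,.0))
d=grab("scene","7");crop(d,"scene7",160,110,130,120,6)
d=grab("top","7");crop(d,"top7",240,110,110,110,5)
tip=x['eef_pos']+.091*M[:,2]; print(tip,proj(d,tip),proj(load("scene7"),[tip,tip-.018*M[:,2],tip+.015*M[:,1],tip-.015*M[:,1],tip-.06*M[:,2]]))
E
```

```text
t 13.15 tcp [ 0.6087 -0.1305  0.2492] q [-0.397  0.287  1.443 -0.009  1.433 -1.966] w 0.0272 F [-0.1 -0.9 -1.4] M [-0.06  0.01  0.02]
toolx [-1.     0.     0.023] jaw [0. 1. 0.] z [-0.023  0.    -1.   ]
shift [0.0053 0.1102 0.001 ] turn [-0.004 -0.045 -0.32 ]
[ 0.60668113 -0.13052813  0.15824632] [[303.19396218 159.73979837]] [[206.64432855 206.72974663]
 [205.69657242 202.79074039]
 [212.86711335 206.37785583]
 [200.41622841 207.08200218]
 [203.35886326 193.07793376]]
```

View pics/scene7.png

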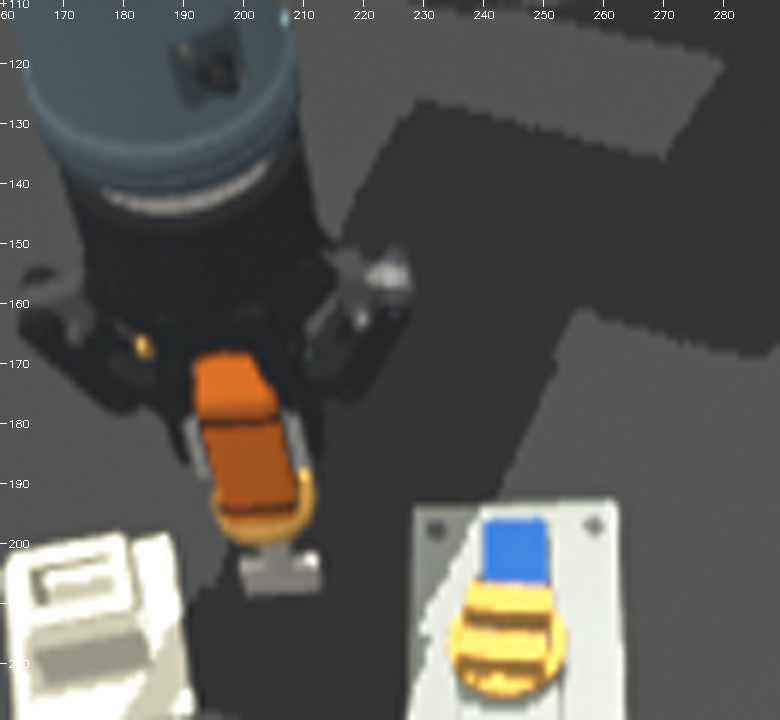

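View pics/top7.png

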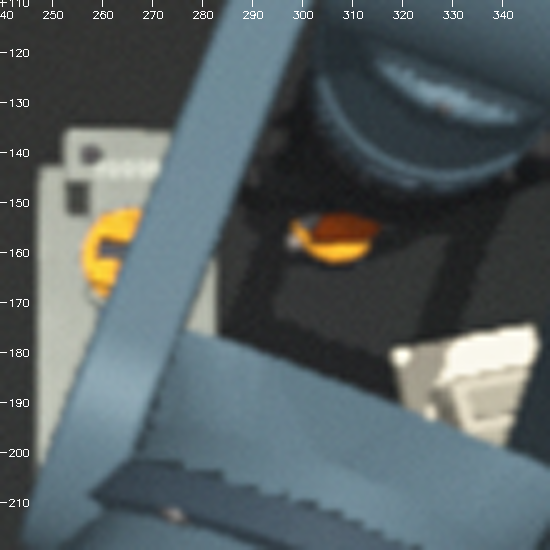

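```bash
cat > tipfit.py <<'E'
from h import *
from scipy.optimize import least_squares
def run(pos,rot,obs_s,obs_t,s,t):
    M=Ro.from_rotvec(rot).as_matrix()
    g=np.array(pos)-.019*M[:,2]
    # driver frame: z up=-toolz ; y=jaw; x = tool x*-1? (away) choose outward = -toolx (world +x)
    R=np.stack([-M[:,0],M[:,1],-M[:,2]],1)
    def pts(p):
        d,a,l=p; c,sn=np.cos(a),np.sin(a)
        Q=R@np.array([[c,0,sn],[0,1,0],[-sn,0,c]])
        th=np.linspace(0,2*np.pi,60)
        blade=np.array([[.0025,.015,-.11],[.0025,-.015,-.11],[.0025,.015,-.092],[.0025,-.015,-.092]])
        col=np.c_[.019*np.cos(th),.019*np.sin(th),-.05+0*th]
        f=lambda X:(X+[0,0,d])@Q.T+g+l*R[:,0]
        return f(blade),f(col)
    def res(p):
        b,c=pts(p); ps=proj(s,b); pc=proj(s,c); r=[]
        r+=list((ps[:2]-obs_s['blade']).ravel())
        r.append(pc[:,1].max()-obs_s['col'])
        if obs_t: r.append(proj(t,c)[:,1].max()-obs_t['col'])
        r.append(p[2]/.002)
        return r
    q=least_squares(res,[0,0,0],x_scale=[.005,.05,.002]); print("d,a,l",q.x.round(4),np.round(q.fun,2)); 
    print(np.round(res([0,0,0]),2))
    return q
if __name__=="__main__":
    s=load("scene7");t=load("top7")
    run([.6087,-.1305,.2492],[0,-3.119,0],{'blade':[(212.8,207.8),(200.3,208.8)],'col':200.2},{'col':162.0},s,t)
E
python3 tipfit.py
```

```text
d,a,l [ 0.0015 -0.0268  0.0001] [-0.01  0.17 -0.02 -0.12 -0.06  0.06  0.06]
[ 0.07 -0.55  0.11 -0.84 -0.1   0.79  0.  ]
```

>>> {"fn": "arm_command", "kwargs": {
  "increments": [
    [[0.0053,0.055,0],[0,-0.022,-0.32],1],
    [[0.0053,0.1102,0],[0,-0.022,-0.32],1],
    [[0.0053,0.1102,0],[0,-0.022,-0.32],1],
    [[0.0053,0.1102,0],[0,-0.022,-0.32],1],
    [[0.0053,0.1102,0],[0,-0.022,-0.32],1]
  ]
}}

```text
time: 13.75
eef_pos: [0.6142, -0.0434, 0.2484]
tool_rot: [-0.25, -3.119, -0.002]
contact_force: [0.0, -0.4, -0.4]
gripper_width: 0.0271
```

```bash
python3 - <<'E'
from h import *
x,M=st();  move([.613,-.0424,.23],tool(np.pi-.16,.012))
d=grab("scene","8");crop(d,"scene8",205,160,80,70,9)
d=grab("top","8");crop(d,"top8",230,110,80,80,6)
E
```

```text
t 13.75 tcp [ 0.6142 -0.0434  0.2484] q [-2.630e-01  2.650e-01  1.471e+00 -1.000e-03  1.418e+00 -1.673e+00] w 0.0271 F [ 0.  -0.4 -0.4] M [0.08 0.04 0.02]
toolx [-0.987  0.159  0.013] jaw [0.159 0.987 0.   ] z [-0.012  0.002 -1.   ]
shift [-0.0014  0.0013 -0.023 ] turn [-0.001 -0.001  0.   ]
```

View pics/scene8.png

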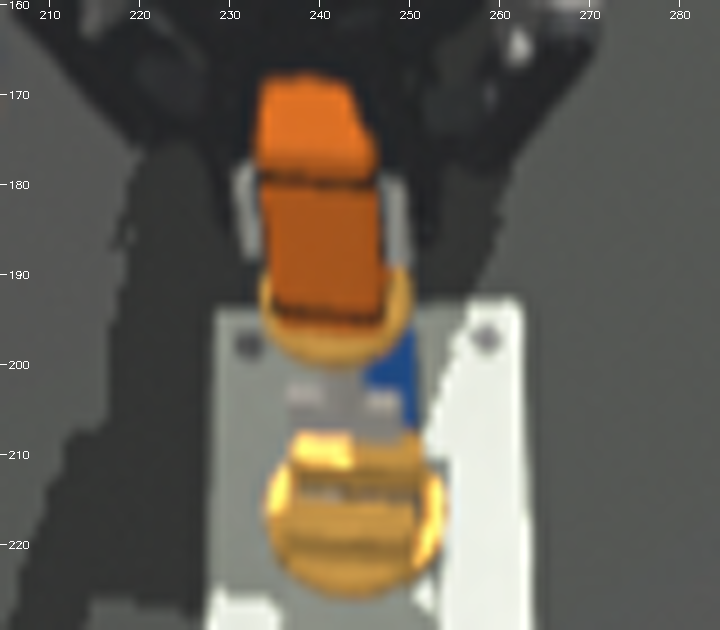

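View pics/top8.png

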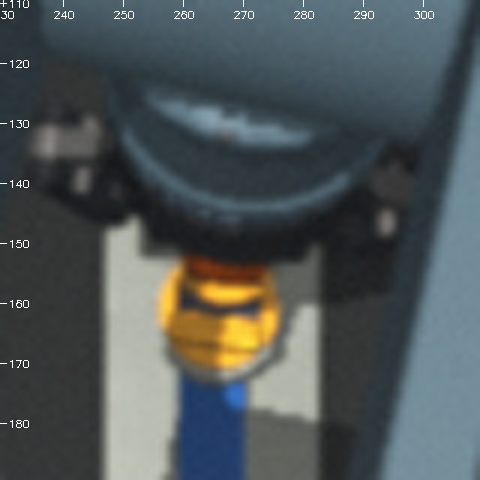

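>>> {"fn": "arm_command", "kwargs": {
  "increments": [
    [[-0.0014,0.0013,-0.008],[0,0,0],1],
    [[-0.0014,0.0013,-0.016],[0,0,0],1],
    [[-0.0014,0.0013,-0.022],[0,0,0],1],
    [[-0.0014,0.0013,-0.026],[0,0,0],1],
    [[-0.0014,0.0013,-0.03],[0,0,0],1],
    [[-0.0014,0.0013,-0.033],[0,0,0],1],
    [[-0.0014,0.0013,-0.033],[0,0,0],1]
  ]
}}

```text
time: 14.55
eef_pos: [0.6127, -0.0427, 0.2219]
tool_rot: [-0.252, -3.119, -0.003]
contact_force: [-0.4, 0.4, -2.2]
gripper_width: 0.0267
```

```bash
python3 - <<'E'
from h import *
x,M=st();  move([.613,-.0424,.22],tool(np.pi-.16,.012))
d=grab("scene","9");crop(d,"scene9",205,160,80,70,9)
E
```

```text
t 14.55 tcp [ 0.6127 -0.0427  0.2219] q [-0.262  0.283  1.503 -0.     1.368 -1.672] w 0.0267 F [-0.4  0.4 -2.2] M [-0.01  0.02 -0.  ]
toolx [-0.987  0.16   0.013] jaw [0.16  0.987 0.001] z [-0.012  0.003 -1.   ]
shift [ 0.0003  0.0004 -0.0024] turn [-0.002 -0.001  0.002]
```

View pics/scene9.png

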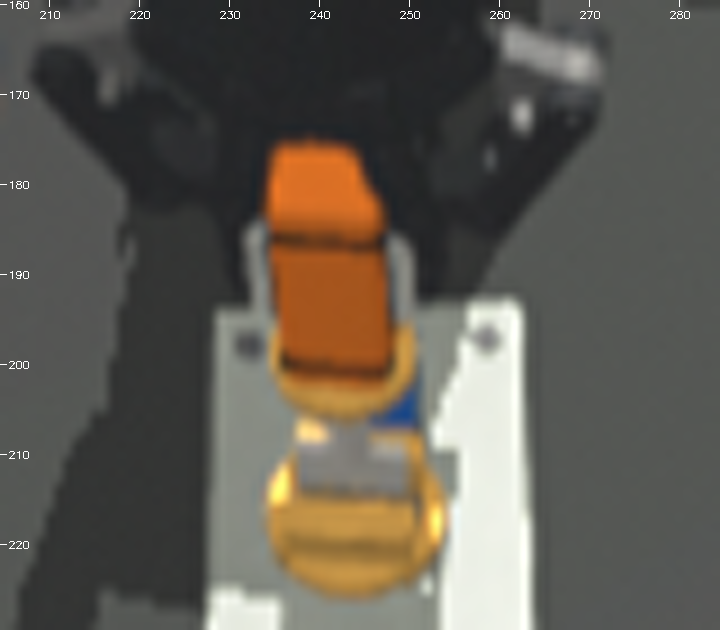

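>>> {"fn": "arm_command", "kwargs": {
  "increments": [
    [[0.0003,0.0004,-0.003],[0,0,0],1],
    [[0.0003,0.0004,-0.006],[0,0,0],1],
    [[0.0003,0.0004,-0.008],[0,0,0],1],
    [[0.0003,0.0004,-0.008],[0,0,0],1]
  ]
}}

```text
time: 15.0
eef_pos: [0.6129, -0.0424, 0.2154]
tool_rot: [-0.252, -3.119, -0.003]
contact_force: [-0.1, -0.1, -1.6]
gripper_width: 0.0275
```

```bash
python3 - <<'E'
from h import *
x,M=st()
d=grab("scene","10");crop(d,"scene10",205,160,80,70,9)
E
```

```text
t 15.00 tcp [ 0.6129 -0.0424  0.2154] q [-0.262  0.289  1.508 -0.     1.357 -1.671] w 0.0275 F [-0.1 -0.1 -1.6] M [0.02 0.   0.05]
toolx [-0.987  0.16   0.013] jaw [0.16  0.987 0.001] z [-0.013  0.003 -1.   ]
```

View pics/scene10.png

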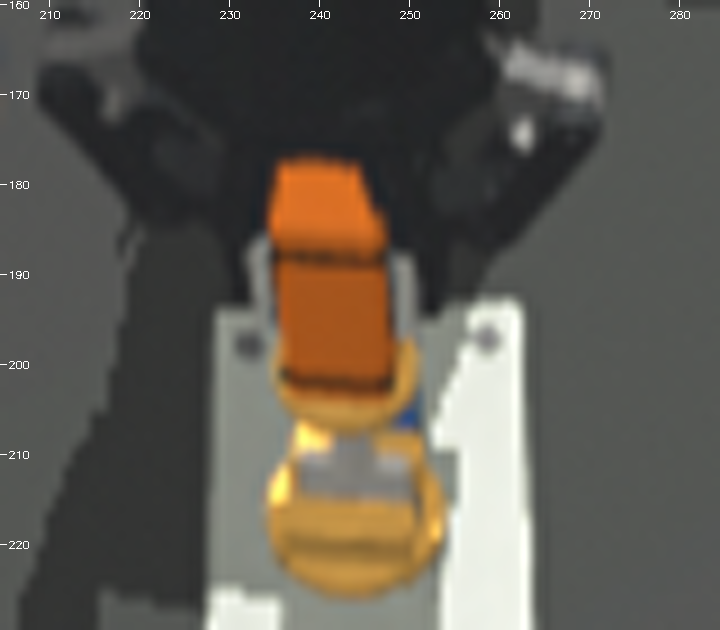

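>>> {"fn": "arm_command", "kwargs": {
  "increments": [
    [[0,0,-0.0025],[0,0,0],1],
    [[0,0,-0.005],[0,0,0],1],
    [[0,0,-0.005],[0,0,0],1]
  ]
}}

```text
time: 15.35
eef_pos: [0.6128, -0.0423, 0.2111]
tool_rot: [-0.252, -3.118, -0.003]
contact_force: [-0.6, -0.3, -1.5]
gripper_width: 0.0276
```

>>> {"fn": "arm_command", "kwargs": {
  "increments": [
    [[0,0,-0.0012],[0,0,0],1],
    [[0,0,-0.0012],[0,0,0],1]
  ]
}}

```text
time: 15.55
eef_pos: [0.6127, -0.0423, 0.2099]
tool_rot: [-0.252, -3.118, -0.003]
contact_force: [-2.0, -0.3, -2.3]
gripper_width: 0.0272
```

>>> {"fn": "arm_command", "kwargs": {
  "increments": [
    [[0,0,-0.0012],[0,0,0],1],
    [[0,0,-0.0012],[0,0,0],1]
  ]
}}

```text
time: 15.75
eef_pos: [0.6126, -0.0423, 0.2089]
tool_rot: [-0.252, -3.118, -0.003]
contact_force: [0.3, -1.1, -1.0]
gripper_width: 0.0275
```

>>> {"fn": "arm_command", "kwargs": {
  "increments": [
    [[0.0004,0,-0.0012],[0,0,0],1],
    [[0.0004,0,-0.0024],[0,0,0],1],
    [[0.0004,0,-0.0024],[0,0,0],1]
  ]
}}

```text
time: 16.05
eef_pos: [0.6128, -0.0423, 0.2067]
tool_rot: [-0.252, -3.117, -0.003]
contact_force: [-0.4, -0.3, -0.8]
gripper_width: 0.0273
```

>>> {"fn": "arm_command", "kwargs": {
  "increments": [
    [[0,0,-0.0012],[0,0,0],1],
    [[0,0,-0.0012],[0,0,0],1]
  ]
}}

```text
time: 16.25
eef_pos: [0.613, -0.0423, 0.2065]
tool_rot: [-0.252, -3.118, -0.003]
contact_force: [-0.4, -0.3, 3.0]
gripper_width: 0.0274
```

>>> {"fn": "arm_command", "kwargs": {
  "increments": [
    [[0,0,0.02],[0,0,0],1],
    [[0,0,0.05],[0,0,0],1],
    [[-0.04,-0.04,0.05],[0,0,0],1],
    [[-0.08,-0.1,0.04],[0,0,0],1],
    [[-0.1,-0.122,0],[0,0,0],1],
    [[-0.1,-0.122,-0.05],[0,0,0],1],
    [[-0.1,-0.122,-0.1],[0,0,0],1],
    [[-0.1,-0.122,-0.13],[0,0,0],1],
    [[-0.1,-0.122,-0.134],[0,0,0],1],
    [[-0.1,-0.122,-0.134],[0,0,0],1]
  ]
}}

```text
time: 17.25
eef_pos: [0.5328, -0.1398, 0.099]
tool_rot: [-0.252, -3.117, -0.004]
contact_force: [0.1, 0.1, -1.5]
gripper_width: 0.0276
```

```bash
python3 - <<'E'
from h import *
x,M=st()
d=grab("scene","11");crop(d,"scene11",160,120,110,100,7)
d=grab("top","11");crop(d,"top11",240,110,100,110,6)
E
```

```text
t 17.25 tcp [ 0.5328 -0.1398  0.099 ] q [-0.47   0.294  1.76  -0.004  1.102 -1.878] w 0.0276 F [ 0.1  0.1 -1.5] M [-0.01 -0.04  0.01]
toolx [-0.987  0.16   0.015] jaw [0.16  0.987 0.001] z [-0.014  0.004 -1.   ]
```

View pics/scene11.png

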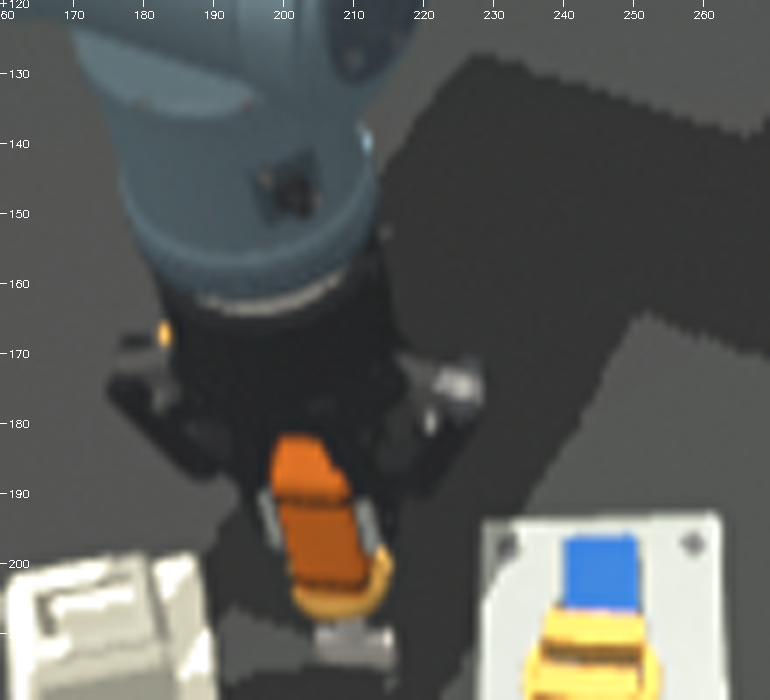

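View pics/top11.png

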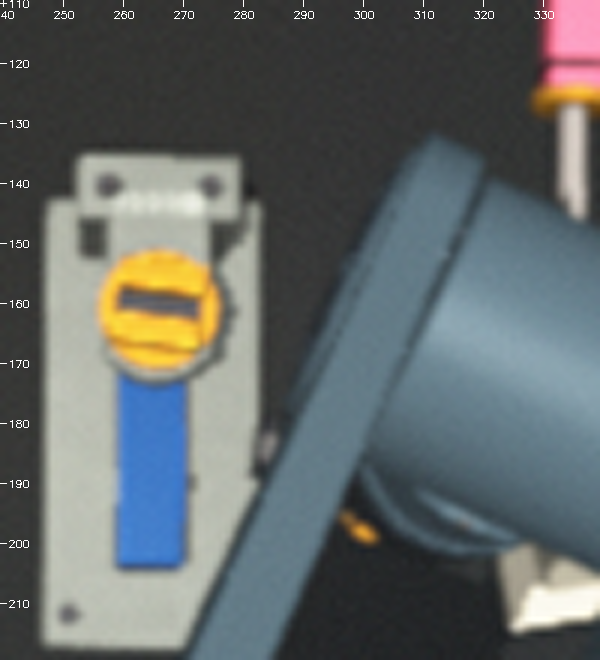

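>>> {"fn": "arm_command", "kwargs": {
  "increments": [
    [[0,0,-0.0025],[0,0,0],1],
    [[0,0,-0.005],[0,0,0],1],
    [[0,0,-0.005],[0,0,0],1]
  ]
}}

```text
time: 17.65
eef_pos: [0.5347, -0.1405, 0.0976]
tool_rot: [-0.251, -3.122, -0.001]
contact_force: [-1.2, 1.5, -1.5]
gripper_width: 0.0272
```

>>> {"fn": "arm_command", "kwargs": {
  "increments": [
    [[0,0,-0.0012],[0,0,0],1],
    [[0,0,-0.0025],[0,0,0],1],
    [[0,0,-0.0025],[0,0,0],1]
  ]
}}

```text
time: 17.95
eef_pos: [0.5346, -0.1405, 0.0955]
tool_rot: [-0.251, -3.122, -0.001]
contact_force: [0.6, 0.0, -1.2]
gripper_width: 0.0276
```

>>> {"fn": "arm_command", "kwargs": {
  "increments": [
    [[0,0,-0.0012],[0,0,0],1],
    [[0,0,-0.0025],[0,0,0],1],
    [[0,0,-0.0025],[0,0,0],1]
  ]
}}

```text
time: 18.25
eef_pos: [0.5344, -0.1404, 0.0932]
tool_rot: [-0.251, -3.121, -0.001]
contact_force: [0.3, 0.3, -1.8]
gripper_width: 0.0273
```

>>> {"fn": "arm_command", "kwargs": {
  "increments": [
    [[0,0,-0.0012],[0,0,0],1],
    [[0,0,-0.0018],[0,0,0],1],
    [[0,0,-0.0018],[0,0,0],1]
  ]
}}

```text
time: 18.55
eef_pos: [0.5343, -0.1404, 0.0916]
tool_rot: [-0.251, -3.121, -0.001]
contact_force: [-0.4, -0.7, -1.5]
gripper_width: 0.0273
```

>>> {"fn": "arm_command", "kwargs": {
  "increments": [
    [[0,0,-0.0012],[0,0,0],1],
    [[0,0,-0.0012],[0,0,0],1]
  ]
}}

```text
time: 18.75
eef_pos: [0.5346, -0.1405, 0.0912]
tool_rot: [-0.252, -3.121, -0.001]
contact_force: [-1.9, 1.2, 3.7]
gripper_width: 0.0272
```

>>> {"fn": "arm_command", "kwargs": {
  "increments": [
    [[0,0,-0.0012],[0,0,0],1],
    [[0,0,-0.0012],[0,0,0],1]
  ]
}}

```text
time: 18.95
eef_pos: [0.5347, -0.1405, 0.0911]
tool_rot: [-0.251, -3.122, -0.001]
contact_force: [-2.4, 1.3, 7.4]
gripper_width: 0.0272
```

>>> {"fn": "arm_command", "kwargs": {
  "increments": [
    [[0,0,0.05],[0,0,0],1],
    [[0,0,0.1],[0,0,0],1],
    [[0,0,0.15],[0,0,0],1],
    [[0.04,0.05,0.19],[0,0,0],1],
    [[0.09,0.11,0.19],[0,0,0],1],
    [[0.098,0.1226,0.19],[0,0,0],1],
    [[0.098,0.1226,0.19],[0,0,0],1],
    [[0.098,0.1226,0.19],[0,0,0],1]
  ]
}}

```text
time: 19.75
eef_pos: [0.613, -0.0418, 0.2424]
tool_rot: [-0.248, -3.121, -0.0]
contact_force: [0.2, 0.2, -1.6]
gripper_width: 0.0273
```

```bash
python3 - <<'E'
from h import *
x,M=st();move([.613,-.0423,.2075],tool(np.pi-.16,.013))
E
```

```text
t 19.75 tcp [ 0.613  -0.0418  0.2424] q [-0.26   0.266  1.482 -0.002  1.404 -1.672] w 0.0273 F [ 0.2  0.2 -1.6] M [-0.01  0.01 -0.02]
toolx [-0.987  0.158  0.011] jaw [ 0.158  0.987 -0.001] z [-0.011  0.001 -1.   ]
shift [-0.     -0.0006 -0.0437] turn [ 0.002  0.004 -0.002]
```

>>> {"fn": "arm_command", "kwargs": {
  "increments": [
    [[0,-0.0006,-0.01],[0,0,0],1],
    [[0,-0.0006,-0.02],[0,0,0],1],
    [[0,-0.0006,-0.028],[0,0,0],1],
    [[0,-0.0006,-0.036],[0,0,0],1],
    [[0,-0.0006,-0.0425],[0,0,0],1],
    [[0,-0.0006,-0.0425],[0,0,0],1],
    [[0,-0.0006,-0.0425],[0,0,0],1]
  ]
}}

```text
time: 20.45
eef_pos: [0.613, -0.0423, 0.2084]
tool_rot: [-0.249, -3.121, -0.0]
contact_force: [-0.2, -0.5, -1.7]
gripper_width: 0.0272
```

>>> {"fn": "arm_command", "kwargs": {
  "increments": [
    [[0,0,-0.0012],[0,0,0],1],
    [[0,0,-0.0012],[0,0,0],1]
  ]
}}

```text
time: 20.65
eef_pos: [0.6132, -0.0423, 0.2078]
tool_rot: [-0.248, -3.121, -0.0]
contact_force: [0.0, 0.4, -2.0]
gripper_width: 0.0273
```

>>> {"fn": "arm_command", "kwargs": {
  "increments": [
    [[0,0,-0.0012],[0,0,0],1],
    [[0,0,-0.0012],[0,0,0],1]
  ]
}}

```text
time: 20.85
eef_pos: [0.6133, -0.0423, 0.2069]
tool_rot: [-0.248, -3.121, -0.0]
contact_force: [0.2, 0.2, -1.7]
gripper_width: 0.027
```

>>> {"fn": "arm_command", "kwargs": {
  "increments": [
    [[0,0,-0.0009],[0,0,0],1],
    [[0,0,-0.0009],[0,0,0],1]
  ]
}}

```text
time: 21.05
eef_pos: [0.6134, -0.0423, 0.2065]
tool_rot: [-0.248, -3.122, 0.0]
contact_force: [-0.2, -0.7, 1.3]
gripper_width: 0.0275
```

>>> {"fn": "arm_command", "kwargs": {
  "increments": [
    [[0,0,-0.0009],[0,0,0],1],
    [[0,0,-0.0009],[0,0,0],1]
  ]
}}

```text
time: 21.25
eef_pos: [0.6135, -0.0423, 0.2064]
tool_rot: [-0.248, -3.122, 0.0]
contact_force: [-1.8, -0.3, 3.1]
gripper_width: 0.0272
```

>>> {"fn": "arm_command", "kwargs": {
  "increments": [
    [[0,0,0.0012],[0,0,-0.15],1],
    [[0,0,0.0012],[0,0,-0.3],1],
    [[0,0,0.0012],[0,0,-0.45],1],
    [[0,0,0.0007],[0,0,-0.6],1],
    [[0,0,0.0002],[0,0,-0.75],1],
    [[0,0,-0.0003],[0,0,-0.9],1],
    [[0,0,-0.0008],[0,0,-1],1],
    [[0,0,-0.0008],[0,0,-1],1]
  ]
}}

```text
time: 22.05
eef_pos: [0.6132, -0.0421, 0.2052]
tool_rot: [-1.013, -2.963, -0.004]
contact_force: [-0.6, -0.1, -1.2]
gripper_width: 0.0273
```

```bash
python3 - <<'E'
from h import *
x,M=st();print(np.arctan2(M[1,1],M[0,1])-np.pi/2)
d=grab("scene","12");crop(d,"scene12",205,160,80,70,9)
E
```

```text
t 22.05 tcp [ 0.6132 -0.0421  0.2052] q [-0.263  0.297  1.52   0.003  1.334 -1.176] w 0.0273 F [-0.6 -0.1 -1.2] M [0.18 0.11 0.06]
toolx [-0.791  0.612  0.01 ] jaw [ 0.612  0.791 -0.001] z [-0.009  0.006 -1.   ]
-0.6589895607911548
```

View pics/scene12.png

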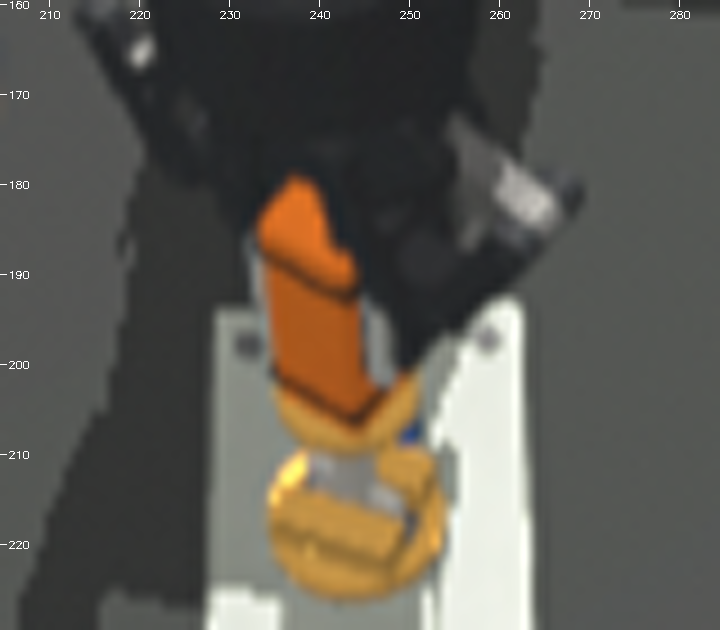

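>>> {"fn": "arm_command", "kwargs": {
  "increments": [
    [[0,0,-0.0008],[0,0,-0.2],1],
    [[0,0,-0.0016],[0,0,-0.4],1],
    [[0,0,-0.0022],[0,0,-0.6],1],
    [[0,0,-0.003],[0,0,-0.75],1],
    [[0,0,-0.003],[0,0,-0.8],1],
    [[0,0,-0.003],[0,0,-0.8],1]
  ]
}}

```text
time: 22.7
eef_pos: [0.6135, -0.0422, 0.2029]
tool_rot: [-1.578, -2.707, -0.007]
contact_force: [1.5, -0.2, -1.9]
gripper_width: 0.0274
```

```bash
python3 - <<'E'
from h import *
x,M=st();print(np.arctan2(M[1,1],M[0,1])-np.pi/2)
E
```

```text
t 22.70 tcp [ 0.6135 -0.0422  0.2029] q [-0.265  0.297  1.525  0.007  1.327 -0.782] w 0.0274 F [ 1.5 -0.2 -1.9] M [-0.04 -0.35  0.1 ]
toolx [-0.492  0.87   0.01 ] jaw [ 0.87   0.493 -0.   ] z [-0.005  0.008 -1.   ]
-1.055813058494073
```

>>> {"fn": "arm_command", "kwargs": {
  "increments": [
    [[0,0,-0.0009],[0,0,0],1],
    [[0,0,-0.0009],[0,0,0],1]
  ]
}}

```text
time: 22.9
eef_pos: [0.6137, -0.0423, 0.2025]
tool_rot: [-1.577, -2.708, -0.007]
contact_force: [-0.5, -0.4, 0.7]
gripper_width: 0.0274
```

>>> {"fn": "arm_command", "kwargs": {
  "increments": [
    [[0,0,-0.0009],[0,0,0],1],
    [[0,0,-0.0009],[0,0,0],1]
  ]
}}

```text
time: 23.1
eef_pos: [0.6138, -0.0423, 0.2024]
tool_rot: [-1.576, -2.709, -0.007]
contact_force: [-1.2, 0.2, 5.3]
gripper_width: 0.0271
```

>>> {"fn": "arm_command", "kwargs": {
  "increments": [
    [[0,0,-0.0009],[0,0,0],1],
    [[0,0,-0.0009],[0,0,0],1]
  ]
}}

```text
time: 23.3
eef_pos: [0.6138, -0.0423, 0.2024]
tool_rot: [-1.576, -2.709, -0.007]
contact_force: [-2.6, 0.3, 5.4]
gripper_width: 0.027
```

>>> {"fn": "arm_command", "kwargs": {
  "increments": [
    [[0,0,0.0009],[0,0,0],1],
    [[0,0,0.0006],[0,0,-0.1],1],
    [[0,0,0.0002],[0,0,-0.2],1],
    [[0,0,0.0002],[0,0,-0.2],1],
    [[0,0,0.0002],[0,0,-0.2],1]
  ]
}}

```text
time: 23.8
eef_pos: [0.6137, -0.0423, 0.202]
tool_rot: [-1.708, -2.628, -0.008]
contact_force: [1.0, -0.6, -1.3]
gripper_width: 0.0272
```

```bash
python3 - <<'E'
from h import *
x,M=st();print(np.arctan2(M[1,1],M[0,1])-np.pi/2)
E
```

```text
t 23.80 tcp [ 0.6137 -0.0423  0.202 ] q [-0.265  0.297  1.526  0.007  1.324 -0.685] w 0.0272 F [ 1.  -0.6 -1.3] M [-0.02 -0.2   0.09]
toolx [-0.406  0.914  0.009] jaw [ 0.914  0.406 -0.   ] z [-0.004  0.008 -1.   ]
-1.1524538888956253
```

>>> {"fn": "arm_command", "kwargs": {
  "increments": [
    [[0,0,-0.001],[0,0,0],1],
    [[0,0,-0.001],[0,0,0],1]
  ]
}}

```text
time: 24.0
eef_pos: [0.6138, -0.0424, 0.2019]
tool_rot: [-1.707, -2.629, -0.008]
contact_force: [-1.2, 0.3, 4.6]
gripper_width: 0.0271
```

>>> {"fn": "arm_command", "kwargs": {
  "increments": [
    [[0,0,-0.0009],[0,0,0],1],
    [[0,0,-0.0009],[0,0,0],1]
  ]
}}

```text
time: 24.2
eef_pos: [0.6139, -0.0424, 0.2018]
tool_rot: [-1.706, -2.63, -0.008]
contact_force: [-1.8, 0.6, 5.7]
gripper_width: 0.027
```

>>> {"fn": "arm_command", "kwargs": {
  "increments": [
    [[0,0,0.0012],[0,0,0],1],
    [[0,0,0.0016],[0,0,0.2],1],
    [[0,0,0.0016],[0,0,0.36],1],
    [[0,0,0.0016],[0,0,0.36],1],
    [[0,0,0.01],[0,0,0.36],1],
    [[0,0,0.025],[0,0,0.36],1],
    [[0,0,0.05],[0,0,0.36],1],
    [[0,0,0.08],[0,0,0.36],1]
  ]
}}

```text
time: 25.0
eef_pos: [0.6136, -0.0423, 0.2667]
tool_rot: [-1.464, -2.771, -0.007]
contact_force: [-0.8, -0.7, -1.9]
gripper_width: 0.0273
```

```bash
python3 - <<'E'
from h import *
x,M=st();print(np.arctan2(M[1,1],M[0,1])-np.pi/2)
d=grab("scene","13");crop(d,"scene13",205,140,80,90,8)
R=Ro.from_rotvec([0.21835134847177198, -2.6112824856225285, 0.06199511163439661]).as_matrix()
print(R.round(3))
E
```

```text
t 25.00 tcp [ 0.6136 -0.0423  0.2667] q [-0.265  0.246  1.457  0.006  1.445 -0.864] w 0.0273 F [-0.8 -0.7 -1.9] M [-0.06 -0.04 -0.  ]
toolx [-0.564  0.826  0.009] jaw [ 0.826  0.564 -0.   ] z [-0.005  0.007 -1.   ]
-0.9721297665304601
[[-0.855 -0.167 -0.492]
 [-0.143  0.986 -0.085]
 [ 0.499 -0.003 -0.867]]
```

View pics/scene13.png

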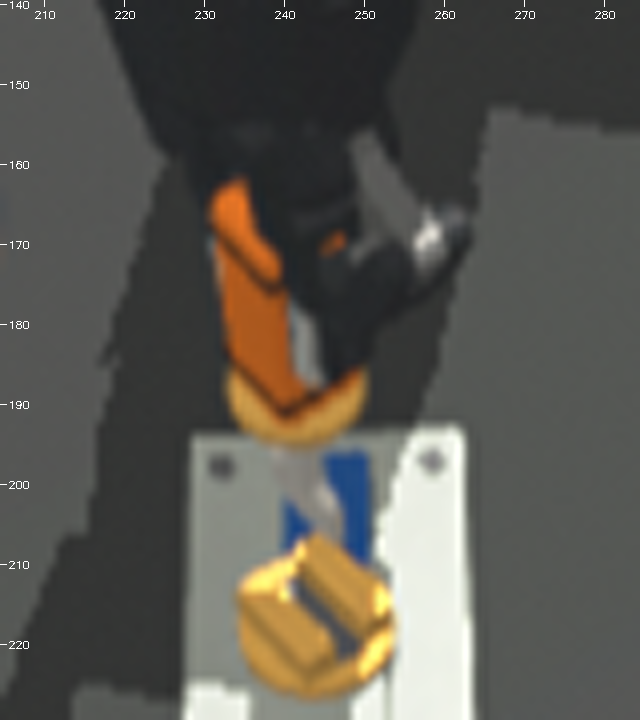

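>>> {"fn": "arm_command", "kwargs": {
  "increments": [
    [[0,-0.05,0],[0,0,1],1],
    [[0,-0.1,0],[0,0,1],1],
    [[0,-0.15,0],[0,0,1],1],
    [[0,-0.2,0],[0,0,1],1],
    [[0,-0.22,0],[0,0,1],1]
  ]
}}

```text
time: 25.55
eef_pos: [0.6155, -0.2227, 0.2727]
tool_rot: [-0.739, -3.053, -0.007]
contact_force: [0.2, 0.5, -0.9]
gripper_width: 0.0273
```

```bash
python3 - <<'E'
from h import *
d=grab("top","14");crop(d,"top14",245,130,45,90,8)
x,M=st();move([.615,-.2245,.25],tool(np.pi-.05,.25))
E
```

```text
t 25.60 tcp [ 0.6154 -0.2238  0.2726] q [-0.531  0.328  1.343  0.004  1.472 -1.625] w 0.0271 F [-0.4 -1.6 -2.3] M [-0.04  0.03  0.03]
toolx [-0.888  0.459  0.002] jaw [0.459 0.888 0.004] z [ 0.     0.004 -1.   ]
shift [-0.0005 -0.0009 -0.0282] turn [0.123 0.485 0.851]
```

View pics/top14.png

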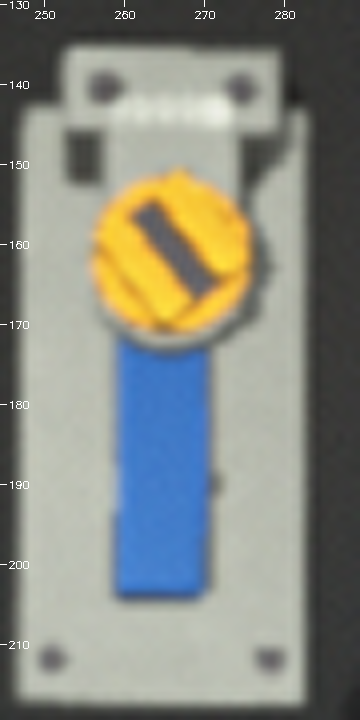

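>>> {"fn": "arm_command", "kwargs": {
  "increments": [
    [[0,0,-0.028],[0.123,0.485,0.851],1],
    [[0,0,-0.028],[0.123,0.485,0.851],1],
    [[0,0,-0.028],[0.123,0.485,0.851],1],
    [[0,0,-0.028],[0.123,0.485,0.851],1]
  ]
}}

```text
time: 26.0
eef_pos: [0.6162, -0.2227, 0.2493]
tool_rot: [-0.068, -2.889, -0.01]
contact_force: [-0.2, 0.2, -1.6]
gripper_width: 0.0272
```

```bash
python3 - <<'E'
from h import *
x,M=st()
R=Ro.from_rotvec([0.21835134847177198, -2.6112824856225285, 0.06199511163439661]).as_matrix()
move([.6084,-.2257,.1825],R)
E
```

```text
t 26.00 tcp [ 0.6162 -0.2227  0.2493] q [-0.477  0.522  1.147 -0.104  1.703 -2.002] w 0.0272 F [-0.2  0.2 -1.6] M [ 0.02 -0.17  0.03]
toolx [-0.967  0.046  0.249] jaw [0.047 0.999 0.001] z [-0.249  0.012 -0.968]
shift [-0.0098 -0.0038 -0.0835] turn [-0.039  0.541  0.427]
```

>>> {"fn": "arm_command", "kwargs": {
  "increments": [
    [[-0.0098,-0.0038,-0.02],[-0.039,0.541,0.427],1],
    [[-0.0098,-0.0038,-0.02],[-0.039,0.541,0.427],1],
    [[-0.0098,-0.0038,-0.05],[-0.039,0.541,0.427],1],
    [[-0.0098,-0.0038,-0.0835],[-0.039,0.541,0.427],1],
    [[-0.0098,-0.0038,-0.0835],[-0.039,0.541,0.427],1],
    [[-0.0098,-0.0038,-0.0835],[-0.039,0.541,0.427],1]
  ]
}}

```text
time: 26.6
eef_pos: [0.6083, -0.2252, 0.1828]
tool_rot: [0.217, -2.611, 0.062]
contact_force: [-0.3, -0.2, -1.1]
gripper_width: 0.0274
```

```bash
python3 - <<'E'
from h import *
x,M=st()
R=Ro.from_rotvec([0.21835134847177198, -2.6112824856225285, 0.06199511163439661]).as_matrix()
h=np.array([.5591,-.2342,.0958])
move(h+.1*-R[:,2],R); move(h,R)
d=grab("scene","15");crop(d,"scene15",120,140,110,110,6)
E
```

```text
t 26.60 tcp [ 0.6083 -0.2252  0.1828] q [-0.403  0.73   1.03  -0.284  1.822 -2.149] w 0.0274 F [-0.3 -0.2 -1.1] M [ 0.05 -0.39  0.03]
toolx [-0.855 -0.142  0.499] jaw [-0.166  0.986 -0.003] z [-0.492 -0.085 -0.867]
shift [ 0.     -0.0006 -0.0005] turn [0.001 0.    0.001]
shift [-0.0614 -0.0112 -0.1088] turn [0.001 0.    0.001]
```

View pics/scene15.png

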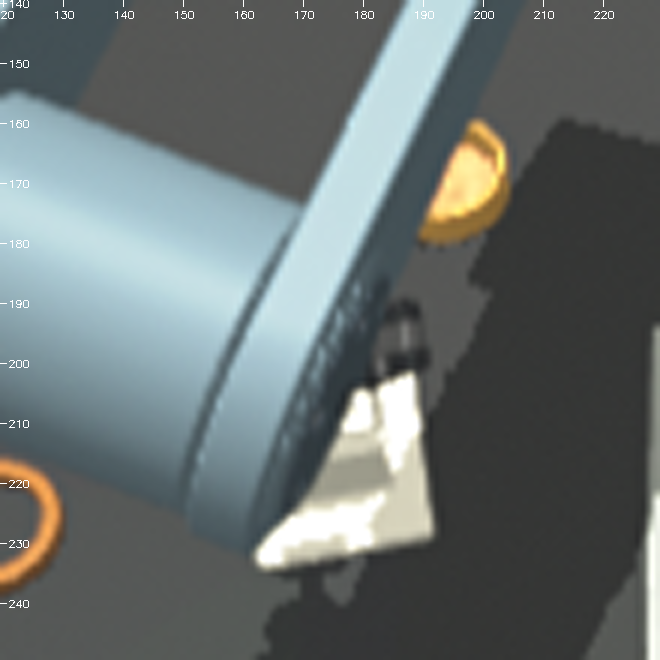

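>>> {"fn": "arm_command", "kwargs": {
  "increments": [
    [[-0.0167,-0.0034,-0.0264],[0,0,0],1],
    [[-0.032,-0.0062,-0.0536],[0,0,0],1],
    [[-0.047,-0.009,-0.0808],[0,0,0],1],
    [[-0.0605,-0.0112,-0.104],[0,0,0],1],
    [[-0.0605,-0.0112,-0.1045],[0,0,0],1],
    [[-0.0605,-0.0112,-0.1045],[0,0,0],1]
  ]
}}

```text
time: 27.25
eef_pos: [0.5615, -0.2353, 0.1029]
tool_rot: [0.215, -2.616, 0.066]
contact_force: [0.5, -0.3, -0.6]
gripper_width: 0.0275
```

```bash
python3 - <<'E'
from h import *
x,M=st()
R=Ro.from_rotvec([0.21835134847177198, -2.6112824856225285, 0.06199511163439661]).as_matrix()
h=np.array([.5591,-.2342,.0958])
move(h,R)
E
```

```text
t 27.25 tcp [ 0.5615 -0.2353  0.1029] q [-0.44   0.715  1.222 -0.291  1.636 -2.13 ] w 0.0275 F [ 0.5 -0.3 -0.6] M [ 0.12 -0.37 -0.03]
toolx [-0.857 -0.14   0.495] jaw [-0.165  0.986 -0.006] z [-0.487 -0.087 -0.869]
shift [-0.003   0.0014 -0.0088] turn [0.006 0.01  0.003]
```

>>> {"fn": "arm_command", "kwargs": {
  "increments": [
    [[-0.0015,0.0007,-0.0045],[0.006,0.01,0.003],1],
    [[-0.003,0.0014,-0.0088],[0.006,0.01,0.003],1],
    [[-0.003,0.0014,-0.0088],[0.006,0.01,0.003],1],
    [[-0.003,0.0014,-0.0088],[0.006,0.01,0.003],1]
  ]
}}

```text
time: 27.65
eef_pos: [0.5593, -0.2342, 0.0961]
tool_rot: [0.218, -2.612, 0.062]
contact_force: [-0.1, -0.4, -0.6]
gripper_width: 0.0271
```

```bash
python3 - <<'E'
from h import *
x,M=st()
R=Ro.from_rotvec([0.21835134847177198, -2.6112824856225285, 0.06199511163439661]).as_matrix()
h=np.array([.5591,-.2342,.0958])
move(h,R)
E
```

```text
t 27.65 tcp [ 0.5593 -0.2342  0.0961] q [-0.44   0.722  1.228 -0.291  1.629 -2.13 ] w 0.0271 F [-0.1 -0.4 -0.6] M [-0.   -0.19  0.03]
toolx [-0.855 -0.143  0.499] jaw [-0.167  0.986 -0.003] z [-0.491 -0.085 -0.867]
shift [-0.0002 -0.     -0.0003] turn [0.    0.001 0.   ]
```

>>> {"fn": "arm_command", "kwargs": {
  "increments": [
    [[-0.0006,-0.0001,-0.001],[0,0,0],1],
    [[-0.0006,-0.0001,-0.001],[0,0,0],1],
    [[0,0,0],[0,0,0],-1],
    [[0,0,0],[0,0,0],-1],
    [[0,0,0],[0,0,0],-1],
    [[0,0,0],[0,0,0],-1],
    [[0,0,0],[0,0,0],-1],
    [[0.018,0.0031,0.032],[0,0,0],-1],
    [[0.036,0.0062,0.064],[0,0,0],-1],
    [[0.054,0.0093,0.096],[0,0,0],-1],
    [[0.075,0.0128,0.133],[0,0,0],-1],
    [[0.085,0.03,0.17],[0,0,0],-1],
    [[0.085,0.06,0.2],[0,-0.3,0],-1],
    [[0.085,0.1,0.2],[0,-0.6,0],-1],
    [[0.06,0.15,0.2],[0,-0.9,0],-1],
    [[0.04,0.2,0.2],[0,-1,0],-1],
    [[0.02,0.25,0.2],[0,-1,0],-1],
    [[0,0.3,0.2],[0,-1,0],-1]
  ]
}}

```text
time: 29.45
eef_pos: [0.5579, 0.0071, 0.2567]
tool_rot: [0.225, -3.11, 0.132]
contact_force: [0.8, 0.5, 0.2]
gripper_width: 0.0856
```

```bash
python3 - <<'E'
from h import *
x,M=st()
d=grab("scene","16");crop(d,"scene16",140,175,130,100,6)
d=grab("top","16");crop(d,"top16",240,125,120,100,6)
E
```

```text
t 29.45 tcp [0.5579 0.0071 0.2567] q [-0.15   0.135  1.609 -0.088  1.399 -1.849] w 0.0856 F [0.8 0.5 0.2] M [ 0.05 -0.04 -0.  ]
toolx [-0.989 -0.143  0.027] jaw [-0.144  0.986 -0.083] z [-0.014 -0.086 -0.996]
```

View pics/scene16.png

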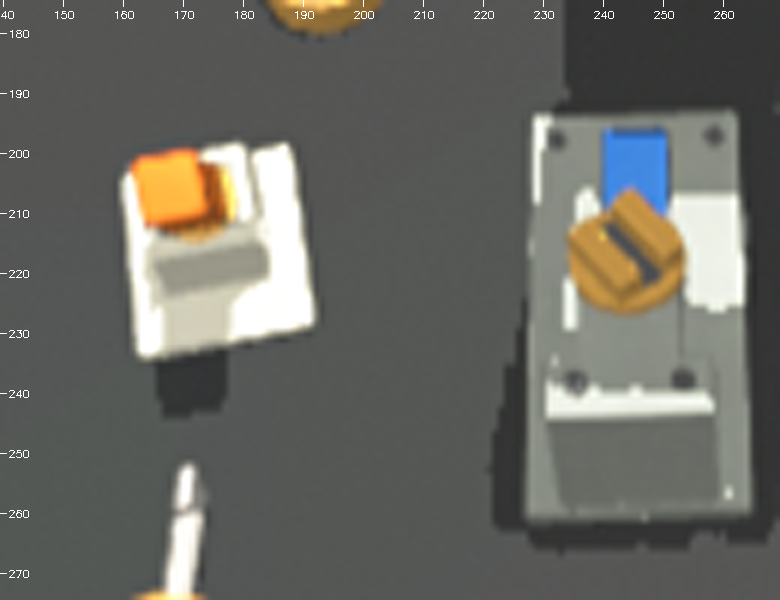

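View pics/top16.png

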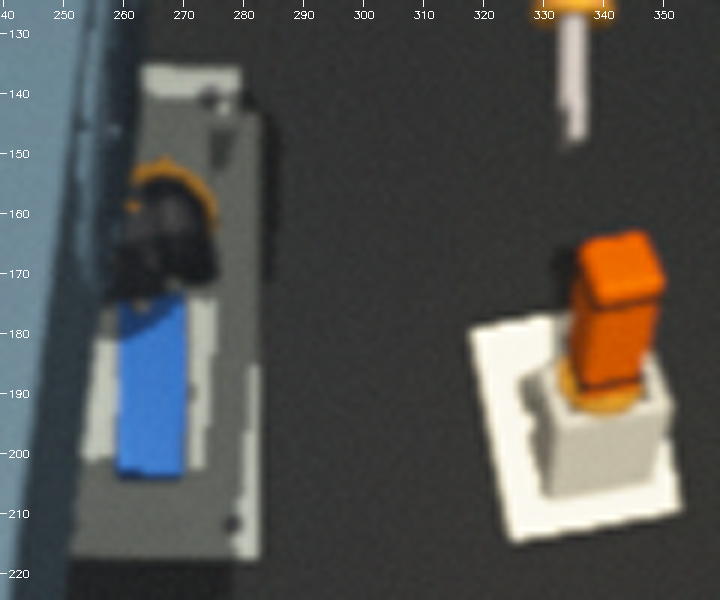

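```bash
python3 - <<'E'
from h import *
t=load("top14")
P=back(t,[(259.0,204.1),(270.3,203.6),(259.2,172.6),(270.6,172.6)],.052);print(P.round(4))
d=P[2]-P[0]+P[3]-P[1];yaw=np.arctan2(d[1],d[0]);c=(P[0]+P[1])/2+.06*np.array([np.cos(yaw),np.sin(yaw),0]);print(yaw,c)
s=load("scene16");p=np.array([(603,130),(668,130)])/6+[139.5,174.5];print(back(s,p,.052))
T=tool(np.pi-.029,-.25)
move([.5455,-.0404,.13],T);
E
```

```text
[[ 0.5084 -0.0238  0.052 ]
 [ 0.5091 -0.0539  0.052 ]
 [ 0.5929 -0.026   0.052 ]
 [ 0.5923 -0.0566  0.052 ]]
-0.029187046223910235 [ 0.56872234 -0.0405899   0.052     ]
[[ 0.50888989 -0.05262507  0.052     ]
 [ 0.51093354 -0.02249863  0.052     ]]
shift [-0.0148 -0.0632 -0.1582] turn [ 0.194 -0.545 -0.334]
```

```bash
python3 - <<'E'
from h import *
T=tool(np.pi-.029,-.25)
move([.513,-.0396,.13],T);
E
```

```text
shift [-0.0554 -0.0622 -0.1582] turn [ 0.194 -0.545 -0.334]
```

>>> {"fn": "arm_command", "kwargs": {
  "increments": [
    [[-0.055,-0.062,-0.02],[0.194,-0.545,-0.334],-1],
    [[-0.055,-0.062,-0.02],[0.194,-0.545,-0.334],-1],
    [[-0.055,-0.062,-0.08],[0.194,-0.545,-0.334],-1],
    [[-0.055,-0.062,-0.14],[0.194,-0.545,-0.334],-1],
    [[-0.055,-0.062,-0.158],[0.194,-0.545,-0.334],-1],
    [[-0.055,-0.062,-0.158],[0.194,-0.545,-0.334],-1]
  ]
}}

```text
time: 30.15
eef_pos: [0.5112, -0.0394, 0.1273]
tool_rot: [0.043, 2.897, -0.003]
contact_force: [-0.8, 0.4, -0.4]
gripper_width: 0.0857
```

```bash
python3 - <<'E'
from h import *
st()
T=tool(np.pi-.029,-.25)
move([.540,-.0398,.0265],T);
E
```

```text
t 30.15 tcp [ 0.5112 -0.0394  0.1273] q [-0.36   0.008  2.046  0.105  0.859 -1.961] w 0.0857 F [-0.8  0.4 -0.4] M [ 0.02  0.12 -0.01]
toolx [-0.97   0.029 -0.242] jaw [0.03  1.    0.001] z [ 0.242 -0.006 -0.97 ]
shift [ 0.036  -0.0005 -0.126 ] turn [-0.003 -0.011  0.001]
```

>>> {"fn": "arm_command", "kwargs": {
  "increments": [
    [[0.01,0,-0.035],[0,0,0],-1],
    [[0.02,0,-0.07],[0,0,0],-1],
    [[0.03,-0.0005,-0.105],[0,0,0],-1],
    [[0.036,-0.0005,-0.126],[0,0,0],-1],
    [[0.036,-0.0005,-0.126],[0,0,0],-1],
    [[0.036,-0.0005,-0.126],[0,0,0],-1],
    [[0.036,-0.0005,-0.126],[0,0,0],1],
    [[0.036,-0.0005,-0.126],[0,0,0],1],
    [[0.036,-0.0005,-0.126],[0,0,0],1],
    [[0.036,-0.0005,-0.126],[0,0,0],1],
    [[0.036,-0.0005,-0.126],[0,0,0],1],
    [[0.036,-0.0005,-0.126],[0,0,0],1],
    [[0.036,-0.0005,-0.126],[0,0,0],1],
    [[0.036,-0.0005,-0.126],[0,0,0],1]
  ],
  "force": 50
}}

```text
time: 31.55
eef_pos: [0.5404, -0.0401, 0.0274]
tool_rot: [0.043, 2.896, -0.004]
contact_force: [-3.3, -0.2, 6.9]
gripper_width: 0.0292
```

```bash
python3 - <<'E'
from h import *
st()
T=tool(np.pi-.029,-.25)
move([.540,-.0398,.0265],T);
E
```

```text
t 31.55 tcp [ 0.5404 -0.0401  0.0274] q [-0.338  0.264  2.016  0.127  0.632 -1.973] w 0.0292 F [-3.3 -0.2  6.9] M [-0.11  0.41 -0.09]
toolx [-0.97   0.029 -0.243] jaw [0.03  1.    0.001] z [ 0.243 -0.006 -0.97 ]
shift [-0.0005  0.0003 -0.0012] turn [-0.002 -0.009  0.001]
```

>>> {"fn": "arm_command", "kwargs": {
  "increments": [
    [[0,0,0],[0,0,0],1],
    [[-0.006,0.0002,0],[0,0,0],1],
    [[-0.012,0.0004,0],[0,0,0],1],
    [[-0.018,0.0005,0],[0,0,0],1],
    [[-0.024,0.0007,0],[0,0,0],1],
    [[-0.03,0.0009,0],[0,0,0],1],
    [[-0.036,0.001,0],[0,0,0],1],
    [[-0.041,0.0012,0],[0,0,0],1],
    [[-0.041,0.0012,0],[0,0,0],1],
    [[-0.041,0.0012,0],[0,0,0],1]
  ]
}}

```text
time: 32.55
eef_pos: [0.5069, -0.039, 0.0274]
tool_rot: [0.043, 2.897, -0.004]
contact_force: [-6.3, -0.6, 5.9]
gripper_width: 0.0294
```

```bash
python3 - <<'E'
from h import *
st()
d=grab("scene","17");crop(d,"scene17",200,160,90,110,6)
d=grab("top","17");crop(d,"top17",230,125,80,110,5)
E
```

```text
t 32.55 tcp [ 0.5069 -0.039   0.0274] q [-0.362  0.201  2.097  0.138  0.617 -2.008] w 0.0294 F [-6.3 -0.6  5.9] M [-0.26  0.73 -0.08]
toolx [-0.97   0.029 -0.242] jaw [0.029 1.    0.001] z [ 0.242 -0.006 -0.97 ]
```

View pics/scene17.png

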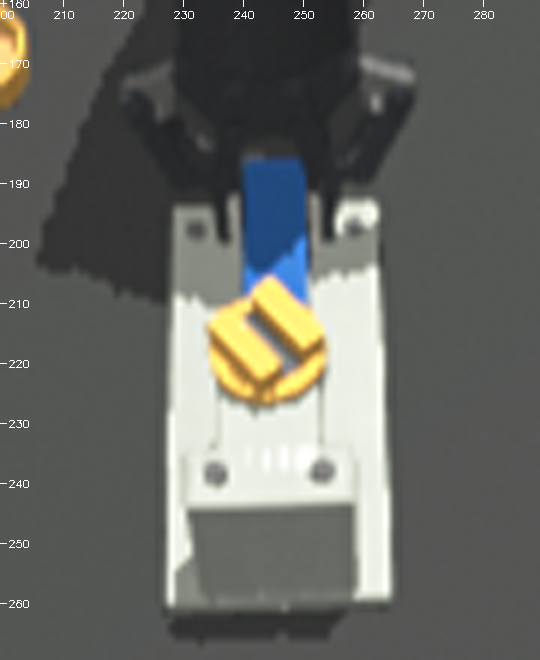

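View pics/top17.png

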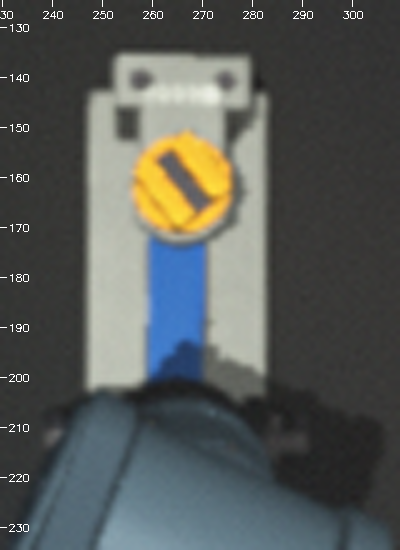

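```bash
python3 - <<'E'
from h import *
s=load("scene17");print(back(s,[(240.3,186),(250.5,186)],.052))
E
```

```text
[[ 0.47409847 -0.05068626  0.052     ]
 [ 0.4760727  -0.02180642  0.052     ]]
```

>>> {"fn": "arm_command", "kwargs": {
  "increments": [
    [[0,0,0],[0,0,0],1],
    [[0,0,0],[0,0,0],1],
    [[0,0,0],[0,0,0],-1],
    [[0,0,0],[0,0,0],-1],
    [[0,0,0],[0,0,0],-1],
    [[0,0,0],[0,0,0],-1],
    [[0,0,0],[0,0,0],-1],
    [[-0.01,0,0.04],[0,0,0],-1],
    [[-0.025,0,0.1],[0,0,0],-1],
    [[-0.04,0,0.16],[0,0,0],-1],
    [[-0.05,0,0.2],[0,0,0],-1],
    [[-0.05,0.06,0.25],[0,0,0],-1],
    [[-0.05,0.12,0.25],[0,0,0],-1],
    [[-0.05,0.18,0.25],[0,0,0],-1],
    [[-0.05,0.24,0.25],[0,0,0],-1],
    [[-0.05,0.3,0.25],[0,0,0],-1],
    [[-0.05,0.3,0.25],[0,0,0],-1],
    [[-0.05,0.3,0.25],[0,0,0],-1]
  ]
}}

```text
time: 34.45
eef_pos: [0.4663, 0.2025, 0.2271]
tool_rot: [0.037, 2.898, -0.004]
contact_force: [-0.1, -0.2, 0.2]
gripper_width: 0.0854
```

```bash
python3 - <<'E'
from h import *
st()
d=grab("scene","18");crop(d,"scene18",140,155,130,115,6)
d=grab("top","18");crop(d,"top18",235,125,125,110,6)
E
```

```text
t 34.45 tcp [0.4663 0.2025 0.2271] q [ 0.212 -0.121  1.945 -0.064  1.081 -1.31 ] w 0.0854 F [-0.1 -0.2  0.2] M [-0.01  0.14 -0.01]
toolx [-0.97   0.025 -0.241] jaw [0.025 1.    0.001] z [ 0.241 -0.006 -0.971]
```

View pics/scene18.png

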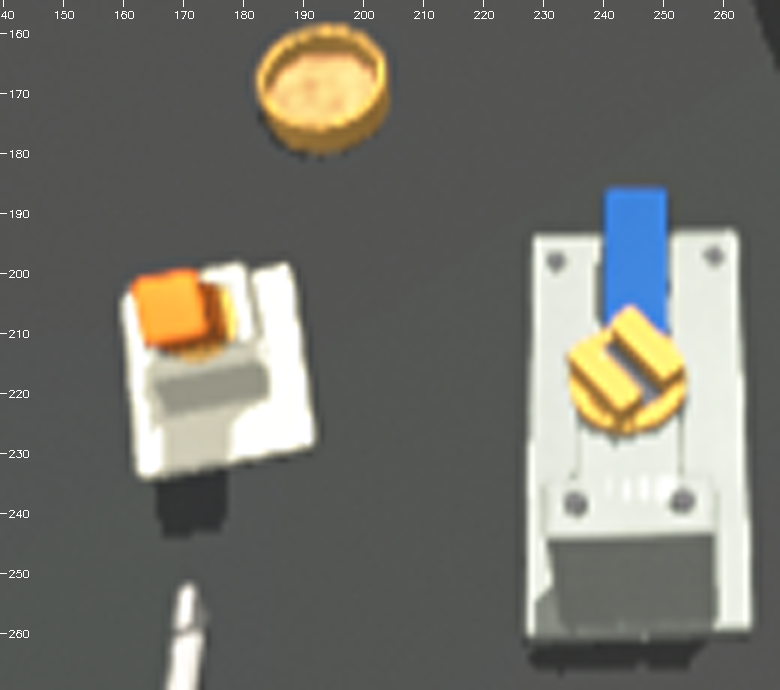

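View pics/top18.png

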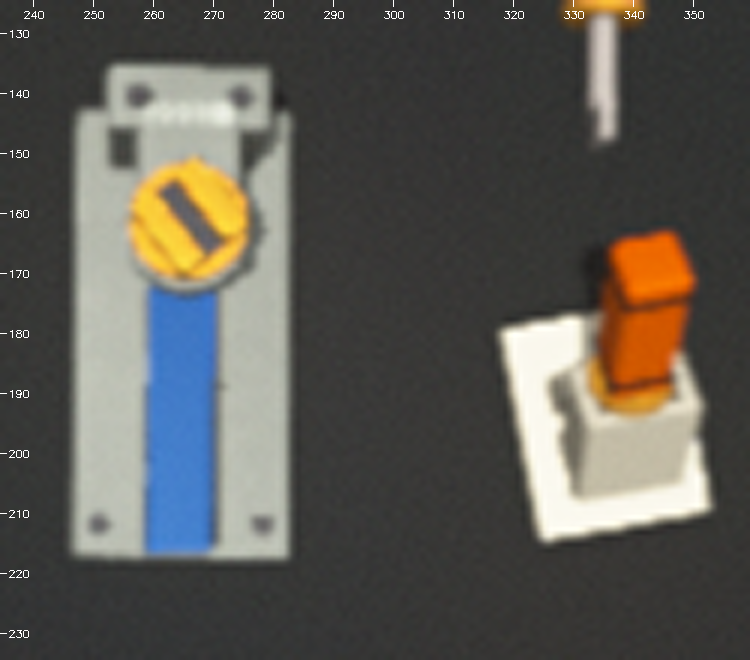

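```bash
python3 - <<'E'
from h import *
t=load("top18");P=back(t,[(258.9,216.6),(269.8,216.5)],.052);print(P)
s=load("scene18");Q=back(s,[(240.2,185.7),(250.3,185.7)],.052);print(Q)
g=np.array([.6132,-.0424]);e=np.array([np.cos(.029),-np.sin(.029)])
for A in(P,Q): print("stop x in block",(g-A[:,:2].mean(0))@e-.06)
E
```

```text
[[ 0.4751245  -0.02285273  0.052     ]
 [ 0.47483622 -0.05181312  0.052     ]]
[[ 0.47303156 -0.05093646  0.052     ]
 [ 0.47498794 -0.02232409  0.052     ]]
stop x in block 0.07830844507458273
stop x in block 0.0792990231035004
```

```bash
python3 -c "
from rig import hand_in
print(hand_in())"
```

```text
the job is handed in; nothing more can be done
None
```

I finished the whole sequence and handed the job in at about 34.5 s. No verdict came back, so the results below are from my own checks.

- **Block in:** I laid the larger blue block flat on the gauge's base and slid one end under the stop. The stop then sat about 44 mm from the block's centre, along its length.
- **Screw:** With the driver only, I turned the screw clockwise by about 0.77 to 0.8 rad. I measured the slot floor by touch, with the driver's length checked against the table. This puts the screw at about 1.55 rad, which is a pinch of roughly 1.3 mm. The blade's angle gave 1.57 rad and the slot in the top picture gave 1.55, so all three fall within the wanted 1.5 to 1.65.
- **Driver back:** The driver is back in its stand. In both pictures it sits as it did at the start.
- **Block out:** I drew the block out along the base. The two cameras put the stop 78 and 79 mm from the block's centre, against the 71 mm needed. The slot showed no change in angle after the pull. The block's rear end is just inside the front edge of the base.

The last readings showed the gripper open and well away from everything, with no contact force. I never measured the pinch force directly, and I did not measure the bystanders' positions. The arm's path kept clear of them, and the cap looked unmoved.

One early reading disagreed: assuming the slot lined up with the gauge at zero, the picture suggested the screw started near 0.13 rad. Touching the slot floor gave about 0.78, and I used that.

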